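Put power bricks on load and set the recessed current dial

TASK

Stand every black power brick (the 46 x 62 x 34 mm blocks; there are two or three) flat in a bay of its own in the load unit's tray, then turn the selector to the mark with as many dots as there are bricks. Then slide the shutter open, reach down into the well and turn the recessed dial clockwise to the run line (the white line at its rim and floor, 2.0 rad), and slide the shutter fully shut again. Leave the other things on the bench where they lie.

Things in the scene. Friction and masses are not known exactly. Their poses are not given: they have to be found in the camera images.
- load_unit: fixed grey load unit, origin at the centre of its underside; x points away from the robot and about 0.6 rad to its right, y to the left. Front (unit x -0.110 to -0.005): low tray of three bays, centres at x -0.065, y -0.076, 0, 0.076. Behind: console (x -0.005 to 0.115, y -0.118 to 0.118), its deck 55 mm up, with the selector at its +y end and a round well under a sliding shutter in its middle
- brick1: black plastic power brick, a block 46 (its x) x 62 (its y) x 34 mm (z), mass 0.14 to 0.28 kg; origin at the centre of its underside. Two or three bricks are on the bench (brick1 always; an absent one gives None)
- brick2: black plastic power brick, a block 46 (its x) x 62 (its y) x 34 mm (z), mass 0.14 to 0.28 kg; origin at the centre of its underside. Two or three bricks are on the bench (brick1 always; an absent one gives None)
- brick3: black plastic power brick, a block 46 (its x) x 62 (its y) x 34 mm (z), mass 0.14 to 0.28 kg; origin at the centre of its underside. Two or three bricks are on the bench (brick1 always; an absent one gives None)
- bay1 (a point): bay 1 of 3 (counted from the unit's -y end to its +y end): point at the centre of the bay's floor. A bay is 58 mm (unit x) x 70 mm (unit y) inside its lips, which stand 9 mm above its floor; the floor is 12 mm above the worktop. A brick stands in it flat, its 62 mm side along the unit's y, with 6 mm play in x and 4 mm in y to each side
- bay2 (a point): bay 2 of 3 (counted from the unit's -y end to its +y end): point at the centre of the bay's floor. A bay is 58 mm (unit x) x 70 mm (unit y) inside its lips, which stand 9 mm above its floor; the floor is 12 mm above the worktop. A brick stands in it flat, its 62 mm side along the unit's y, with 6 mm play in x and 4 mm in y to each side
- bay3 (a point): bay 3 of 3 (counted from the unit's -y end to its +y end): point at the centre of the bay's floor. A bay is 58 mm (unit x) x 70 mm (unit y) inside its lips, which stand 9 mm above its floor; the floor is 12 mm above the worktop. A brick stands in it flat, its 62 mm side along the unit's y, with 6 mm play in x and 4 mm in y to each side
- selector (a joint): selector on the deck, rad, clockwise from above; detents at 0 (off, a short bar: the start), 0.6 (one dot), 1.2 (two), 1.8 (three dots), range -0.05 to 1.85; a detent takes under 0.1 N m to leave and draws the knob in from close by. The white line on its blade points to the dots: it lies at (0.9 - value) rad from the unit's +x, counterclockwise from above
- selector_grip (a point): centre of the top of the selector's grip blade, on its axis, 28 mm above the deck. The blade is 40 mm long, 12 mm thick and 22 mm high, above a disc of 46 mm diameter whose top is 6 mm above the deck. The axis is at unit x 0.055, y 0.082
- dial (a joint): recessed dial on the well's floor, rad, clockwise from above, range 0 to 2.4, friction 0.03 N m, no detents; starts at 0.1 to 0.5. The run line (white, on the well's floor and on the deck at its rim) is at 2.0; a white dot on the well's floor is at 0. The white line on its blade lies at (1.2 - value) rad from the unit's +x, counterclockwise from above
- dial_grip (a point): centre of the top of the dial's grip blade, on its axis, 12 mm below the deck. The blade is 40 mm long, 12 mm thick and 25 mm high, above a disc of 46 mm diameter and 6 mm height on the well's floor
- well_mouth (a point): centre of the well's mouth, level with the deck (unit x 0.055, y 0.008). The well is round, 76 mm across and 43 mm deep, so fingers must go in nearly closed, not wide open
- shutter (a joint): sliding shutter over the well, m: 0 is fully shut, 0.082 fully open; slides toward the unit's -y; held by 1.5 N friction; starts at 0 to 0.015. The plate is 94 mm (unit x) x 82 mm (unit y), its top 5 mm above the deck; the well is clear from about 0.078 on
- shutter_grip (a point): centre of the top of the shutter's upright grip, 30 mm above the deck. The grip is 42 mm long along the unit's x, 12 mm thick along its y and 25 mm high above the plate
- bit_case: bystander: dark green box 55 x 85 x 24 mm, origin at the centre of its underside. It lies under the boom of the desk lamp, which with the lamp's head hangs 0.28 to 0.48 m above the worktop along x = 0.59 to 0.68 from y = -0.15 to 0.5: keep wrist and gripper clear of it, swinging past at less than 0.5 m from the base axis
- solder_reel: bystander: small reel 54 mm across and 36 mm high, standing on its flange, origin at the centre of its underside
- flat_cell: bystander: flat dark grey battery cell 45 x 60 x 9 mm, origin at the centre of its underside
There are look-alikes about, which are no part of the job. What is shaped like the brick3 but purple is not meant.

How it is judged:
By the outcome, as a careful person would: the job done as asked, in the order asked, and still so for the second after the job is handed in, with the robot touching nothing.
Of brick2, brick3 only 1 to 2 are there at a start; the rules pass over those that are not, and their reading is None.
At some moment in a run one of brick1, brick2, brick3 may be knocked a few centimetres aside while the robot is not near it.
Once in a run the grip may slacken for a moment while it holds something.
It also fails if it takes over 210 s, if anything falls off the work surface, if the arm or the gripper's body presses on something with over 40 N, if the wrist force passes 120 N, or if a joint passes its speed limit or range.

ROBOT

A 6-joint arm with a two-finger parallel gripper is mounted at the origin on a cart in front of the work surface, level with it; the furniture and walls round the work are solid. World frame = base frame: x ahead of the robot, y to its left, z up, the work surface at z = 0. Lengths are in m, angles in degrees, forces in N, time in s.
With the tool pointing down it reaches from about 0.35 to 0.875 m from the base axis. Payload 4.2 kg.
Tool frame: the origin (TCP) lies between the finger pads; the fingertips stand 8 mm ahead of it and the grasp point (between the pads) lies 11 mm behind it; z points along the fingers, y is the line along which they close (so a half turn about z gives the same grasp; the last joint's range is limited). The gripper opens to 87 mm and grips with 3 to 60 N. Pads are 19 mm wide; open, the fingers measure 117 mm over their backs; the gripper's body (75 mm by 190 mm) begins 51 mm behind the grasp point.
Start: joints at [91.536, 22.042, 0.453, 0, -68.411, -14.817], TCP at [0.144, 0.608, 0.231] pointing down, gripper open.
Joint ranges: [-179.83, 179.83], [-69.29, 118.12], [-61.27, 80.66], [-181.25, 117.63], [-171.15, -9.14], [-177.46, 177.46]. Speed limits (degrees/s): [159.86, 159.86, 180, 180, 180, 180].

INTERFACE

Orientations are given as a 3x3 rotation matrix whose columns are the frame's x, y, z axes.
In Python, from station import sense, capture, camera_model, finish_job, find_in gives the robot as it stands. The module is installed in compiled form; this text tells all that it offers.
- The arm moves only by the tool arm_command, never from a script. Its argument "motion" is a list of rows, each a list of 7 numbers: the finger opening in mm, from 0 to 87, then the shift along the tool's x, y, z in mm, then the turn, a rotation vector about the tool's x, y, z in rad. In form: [[jaw, dx, dy, dz, rx, ry, rz], ...]. A call has 1 to 8 rows; each row shifts and turns the commanded pose from where the row before left it, along the tool's axes as they then stand; what a row does not reach is not made up. A row lasts 1/10 s, in which the tool goes at most 50 mm and 8.59 degrees, less where a joint would pass 70% of its speed; a pose out of reach is approached as far as the arm can. A call with a gripper value outside its range is refused whole. The fingers move at their own pace and stop on an object; the grip force is fixed at half the most. Time passes only in rows, so rows that do not move let the fingers close. It gives the time, the measured TCP pose, the force, the opening and the grip force at its end, in the units of the state.
- sense(): the state, without advancing time (a new reading comes with each control period).
- capture(name): name is "side" or "top" or "wrist"; returns the picture (480x640x3 uint8, red, green, blue); there is no depth.
- camera_model(name): a dict with "fx", "fy", "cx", "cy" (pixels), "R" (3x3) and "t" (3): a world point X has camera coordinates R X + t. Camera axes: x right, y down, z forward; pixel columns grow to the right and rows downward; lengths in m; the calibration is good to about 2 mm. A picture is of the moment at which its call begins: read the wrist's pose just before it. camera_model takes no time and is no camera call; for the wrist camera it gives the pose at the moment of the call.
- finish_job(): hands the job in; it is judged then, once.
Trained networks look in the newest picture that a camera, given by its name, has taken for a name from the list of things; names that differ only in an ending like _2 or _b are one class to them, and where a whole thing is asked for, a point or a joint stands for the part that bears it (a point fixed in the world has none). Each returns a list of dicts, best first, with "p" (0 to 1); they miss things now and then, are a little off and sometimes report something else, mostly with a low value. They report only what shows in the picture. A call takes as long as a camera call. They do not tell look-alikes from the thing itself.
- find_in(target, camera): "location" ([row, column] in pixels, amid what is visible of it).
The state is a dict: "time_s": time; "joints": joint angles; "joint_velocities": joint speeds; "effort": joint torques, N m; "tcp_pos": TCP position; "ee_rot": TCP orientation; "wrist_force": force on the tool from outside, world axes, zero at the start; "moment": the same for the moment, N m; "gripper_width": opening from 0.0 (shut) to 1.0 (fully open); "gripper_force": force on a finger pad.
Only numpy, scipy, OpenCV 4.12 (cv2) and the standard library are available. Lean on these libraries where they do the work, as an engineer would, in place of code of your own. Each camera call takes 0.05 s, during which the arm holds its last target. There are 200 camera calls.

## Working session

There is one attempt and no reset: what is moved stays moved. The work goes in short steps, Python scripts to look and compute and a tool call to move; the robot and the scene stay as the last step left them, time stands still between calls to the robot, and variables do not carry over. Pictures are saved under pics/ and viewed, at most 14 in all, crops included, and the job is handed in when it is done.

Besides the shell and the picture viewer there is one more tool, called as name([rows], argument=value, ...), one row to a line, values as JSON. arm_command: Moves the arm, as the interface text tells. Its arguments: {"type":"object","properties":{"motion":{"type":"array"}},"required":["motion"]}

```bash
mkdir -p pics; cat > h.py <<'E'
import numpy as np, cv2
from station import sense,capture,camera_model,finish_job,find_in
def save(name,fn,crop=None,scale=1):
    im=capture(name)[:,:,::-1]
    if crop: r0,r1,c0,c1=crop; im=im[r0:r1,c0:c1]
    if scale!=1: im=cv2.resize(im,None,fx=scale,fy=scale,interpolation=cv2.INTER_CUBIC)
    cv2.imwrite('pics/'+fn,im)
def ray(cam,rc,z,m=None):
    m=m or camera_model(cam);R=np.array(m['R']);t=np.array(m['t'])
    d=R.T@np.array([(rc[1]-m['cx'])/m['fx'],(rc[0]-m['cy'])/m['fy'],1]);o=-R.T@t
    return o+d*(z-o[2])/d[2]
def proj(cam,X,m=None):
    m=m or camera_model(cam);p=np.array(m['R'])@np.array(X)+np.array(m['t'])
    return [m['fy']*p[1]/p[2]+m['cy'],m['fx']*p[0]/p[2]+m['cx']]
E
python3 - <<'E'
from h import *
save('top','top0.png');
for n,z in [('load_unit',.03),('brick1',.034),('selector_grip',.083),('shutter_grip',.085),('bit_case',.024),('solder_reel',.036),('flat_cell',.009)]:
    for d in find_in(n,'top'): print(n,np.round(d['location']),round(d['p'],2),ray('top',d['location'],z).round(3))
save('side','side0.png')
for c in ('top','side'):
    m=camera_model(c);print(c,(-np.array(m['R']).T@np.array(m['t'])).round(3),m['fx'])
s=sense();print(s['time_s'],s['tcp_pos'],np.round(s['ee_rot'],3))
E
```

```text
load_unit [242. 448.] 0.96 [ 0.465 -0.322  0.03 ]
brick1 [232. 179.] 0.95 [0.489 0.25  0.034]
brick1 [235. 228.] 0.68 [0.484 0.146 0.034]
brick1 [256. 272.] 0.58 [0.437 0.051 0.034]
brick1 [237. 475.] 0.5 [ 0.473 -0.379  0.034]
selector_grip [245. 449.] 0.34 [ 0.45  -0.308  0.083]
shutter_grip [237. 476.] 0.76 [ 0.465 -0.364  0.085]
bit_case [187. 189.] 0.62 [0.591 0.236 0.024]
bit_case [234. 179.] 0.18 [0.487 0.254 0.024]
flat_cell [292. 202.] 0.68 [0.365 0.203 0.009]
top [ 0.307 -0.059  0.991] 457.79374736272337
side [ 0.335 -0.882  0.472] 523.7121168209461
0.45 [0.14351717 0.60823979 0.23043897] [[ 0.973 -0.23  -0.   ]
 [-0.23  -0.973 -0.   ]
 [ 0.     0.    -1.   ]]
```

View pics/top0.png

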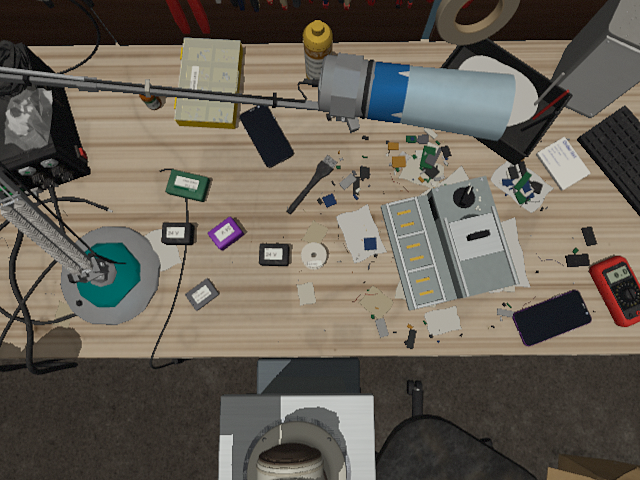

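View pics/side0.png

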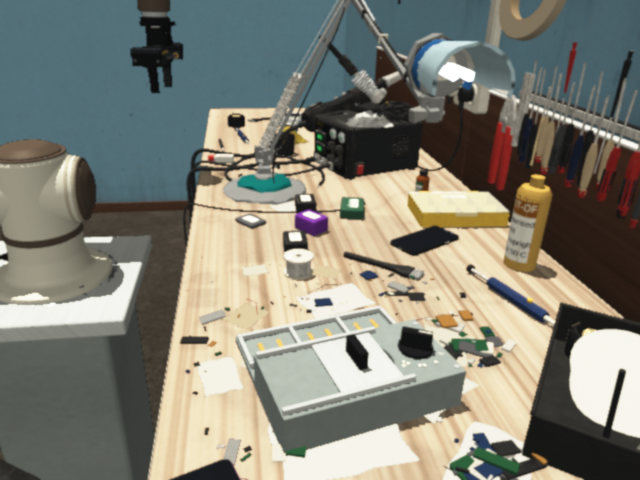

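The top view shows two black "24 V" blocks at (row 233, col 178) and (254, 275). The purple look-alike is at (233, 226), the grey flat cell at (293, 202), the green case at (185, 187) and the reel at (255, 314). The load unit is at (row 245, col 455). The side view agrees and shows no third brick near them, but a dark thing at its far end (120, 236) needs ruling out.

```bash
python3 - <<'E'
from h import *
for d in find_in('brick1','side'): print('side',np.round(d['location']),round(d['p'],2),ray('side',d['location'],.03).round(3))
im=capture('top')[:,:,::-1]
a=cv2.resize(im[165:315,375:535],None,fx=3.75,fy=3.75,interpolation=cv2.INTER_CUBIC)
b=cv2.resize(im[205:315,150:340],None,fx=2,fy=2,interpolation=cv2.INTER_CUBIC)
cv2.imwrite('pics/c1.png',a)
s=capture('side')[:,:,::-1]
c=cv2.resize(s[95:195,195:325],None,fx=2.9,fy=2.9,interpolation=cv2.INTER_CUBIC)
H=np.zeros((520,800,3),np.uint8);H[:220,:380]=b;H[:c.shape[0],400:400+c.shape[1]]=c[:,:400]
d=cv2.resize(s[180:280,235:375],None,fx=2,fy=2);H[300:500,:280]=d;cv2.imwrite('pics/c2.png',H)
print(ray('side',[128,236],0.0))
print(proj('top',[.489,.25,.034]), camera_model('top')['R'])
# dark blobs
g=im.max(2); 
for box in [(215,250,155,200),(240,270,252,298)]:
    r0,r1,c0,c1=box;m=(g[r0:r1,c0:c1]<60).astype(np.uint8)
    n,l,st,ce=cv2.connectedComponentsWithStats(m);k=1+np.argmax(st[1:,4])
    pts=np.argwhere(l==k)+[r0,c0]
    print(cv2.minAreaRect(pts[:,::-1].astype(np.float32)))
E
```

```text
side [224. 309.] 0.88 [0.482 0.119 0.03 ]
side [241. 292.] 0.65 [0.438 0.037 0.03 ]
side [203. 303.] 0.55 [0.484 0.237 0.03 ]
side [377. 346.] 0.29 [ 0.463 -0.368  0.03 ]
[0.33931546 1.10324192 0.        ]
[np.float64(232.5714869864228), np.float64(179.12502800067642)] [[-0.00679353 -0.99995045 -0.00727684]
 [-0.98643146  0.00789503 -0.16398366]
 [ 0.16403299  0.00606407 -0.98643621]]
((177.86294555664062, 231.41876220703125), (32.41740798950195, 34.05609130859375), 4.085616588592529)
((274.0, 254.0), (22.0, 30.0), 90.0)
```

View pics/c1.png

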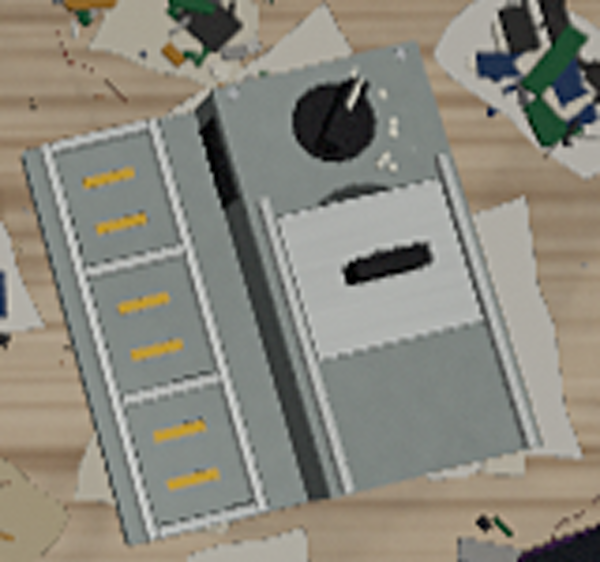

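View pics/c2.png

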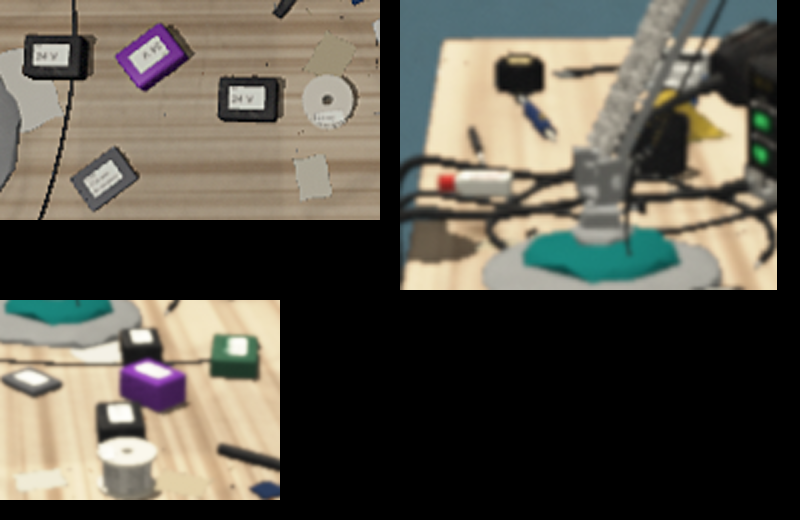

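Crops: the two black bricks are at top (178, 232) and (274, 254), each with a white "24 V" label. The purple one and the flat grey cell are decoys. The far dark object is a tape roll about 1.1 m away, so N=2. In the unit crop the selector disc is at (333, 122), the shutter grip at (388, 263), and the plate is nearly shut.

```bash
python3 - <<'E'
from h import *
from scipy.optimize import least_squares
P=[((215,90),(-.005,.118,.055)),((328,497),(-.005,-.118,.055)),((418,42),(.115,.118,.055)),((541,446),(.115,-.118,.055)),((333,122),(.055,.082,.061)),((45,150),(-.099,.113,.021)),((151,537),(-.099,-.113,.021))]
px=lambda p:np.array([p[1]/3.75+165,p[0]/3.75+375])
m=camera_model('top')
def W(q,u):c,s=np.cos(q[2]),np.sin(q[2]);return np.array([q[0]+c*u[0]-s*u[1],q[1]+s*u[0]+c*u[1],u[2]])
f=lambda q:np.concatenate([np.array(proj('top',W(q,u),m))-px(p) for p,u in P])
r=least_squares(f,[.46,-.33,-1.3],loss='soft_l1');q=r.x
print(q.round(4),r.fun.reshape(-1,2).round(1).tolist())
for n,u in dict(bay1=(-.065,-.076,.012),bay2=(-.065,0,.012),bay3=(-.065,.076,.012),sel=(.055,.082,.083),dial=(.055,.008,.043)).items(): w=W(q,u);print(n,w.round(4),'r',np.hypot(*w[:2]).round(3))
sg=ray('top',px((388,263)),.085,m);c,s=np.cos(q[2]),np.sin(q[2])
d=sg[:2]-q[:2];print('shutter grip',sg.round(4),'unit',np.round([c*d[0]+s*d[1],-s*d[0]+c*d[1]],4))
a=ray('top',px((345,112)),.083,m);b=ray('top',px((363,80)),.083,m);print('sel line',np.arctan2(*(b-a)[1::-1])-q[2])
for name,(u,v) in dict(far=(177.9,231.4),near=(274,254)).items(): print(name,ray('top',[v,u],.030,m).round(4))
# bricks label/top: larger-scale contour on first image
im=cv2.imread('pics/top0.png').max(2)
cv2.imwrite('pics/x.png',im)
E
```

```text
[ 0.4609 -0.3176 -1.3423] [[-0.3, -0.9], [0.7, 0.7], [-0.4, -0.3], [0.5, 0.7], [0.1, 0.8], [0.1, -0.2], [-1.0, -0.8]]
bay1 [ 0.3722 -0.2715  0.012 ] r 0.461
bay2 [ 0.4462 -0.2543  0.012 ] r 0.514
bay3 [ 0.5202 -0.2371  0.012 ] r 0.572
sel [ 0.5532 -0.3526  0.083 ] r 0.656
dial [ 0.4812 -0.3694  0.043 ] r 0.607
shutter grip [ 0.4692 -0.3684  0.085 ] unit [ 0.0513 -0.0034]
sel line 0.7973352045549593
far [0.4923 0.254  0.03  ]
near [0.4419 0.0477 0.03  ]
```

arm_command([
  [87, 0, 50, 0, 0, 0, 0],
  [87, 0, 50, 0, 0, 0, 0],
  [87, 0, 50, 0, 0, 0, 0],
  [87, 0, 40, 0, 0, 0, 0],
  [87, 49, 3, 0, 0, 0, 0.119],
  [87, 49, 3, 0, 0, 0, 0.119],
  [87, 49, 3, 0, 0, 0, 0.119],
  [87, 49, 3, 0, 0, 0, 0.119],
])

```text
time_s: 1.4
tcp_pos: [0.2747, 0.3344, 0.2311]
ee_rot: [[0.758, -0.653, 0.001], [-0.653, -0.758, 0.001], [-0.0, -0.002, -1.0]]
wrist_force: [1.4, 0.3, 0.7]
gripper_width: 0.999
gripper_force: 0.0
```

arm_command([
  [87, 49, 3, 0, 0, 0, 0.119],
  [87, 49, 3, 0, 0, 0, 0.119],
  [87, 49, 3, 0, 0, 0, 0.119],
  [87, 49, 3, 0, 0, 0, 0.119],
  [87, 49, 3, 0, 0, 0, 0.119],
  [87, 0, 0, 0, 0, 0, 0],
  [87, 0, 0, 0, 0, 0, 0],
])

```text
time_s: 2.1
tcp_pos: [0.403, 0.1294, 0.2308]
ee_rot: [[0.262, -0.965, 0.001], [-0.965, -0.262, 0.001], [-0.0, -0.001, -1.0]]
wrist_force: [0.5, -0.5, -0.3]
gripper_width: 1.004
gripper_force: 0.0
```

```bash
cat >> h.py <<'E'
U=np.array([0.4609,-0.3176,-1.3423])
def W(u,q=U):c,s=np.cos(q[2]),np.sin(q[2]);return np.array([q[0]+c*u[0]-s*u[1],q[1]+s*u[0]+c*u[1],u[2]])
def go(xyz,yaw=None):
    """print tool-frame shift (mm) to xyz, and rz to bring the tool y to world yaw (rad, mod pi)"""
    s=sense();R=np.array(s['ee_rot']);d=R.T@(np.array(xyz)-s['tcp_pos'])*1000
    y=np.arctan2(R[1,1],R[0,1]);rz=None
    if yaw is not None: rz=-((yaw-y+np.pi/2)%np.pi-np.pi/2)
    print('t',round(s['time_s'],2),'tcp',np.round(s['tcp_pos'],4),'yaw',round(y,3),'shift',d.round(1),'rz',rz,'tilt',np.round(R[:2,2],4),'j',np.round(s['joints'],0),'F',np.round(s['wrist_force'],1),'w',round(s['gripper_width']*87,1),'gf',round(s['gripper_force'],1))
E
python3 - <<'E'
from h import *
save('wrist','w1.png')
for d in find_in('brick1','wrist'): print(np.round(d['location']),round(d['p'],2),ray('wrist',d['location'],.034).round(3))
go([.4419,.0477,.15],0)
E
```

```text
[118. 292.] 0.96 [0.442 0.048 0.034]
[218. 218.] 0.85 [0.487 0.154 0.034]
[288. 217.] 0.82 [0.473 0.224 0.034]
t 2.2 tcp [0.4026 0.131  0.2308] yaw -2.872 shift [ 90.8 -15.7  80.7] rz 0.2691449937270418 tilt [0.0005 0.0005] j [ 40.   2. -26.  -0. -62. -25.] F [-0.6  0.4  0.8] w 87.2 gf 0.0
```

View pics/w1.png

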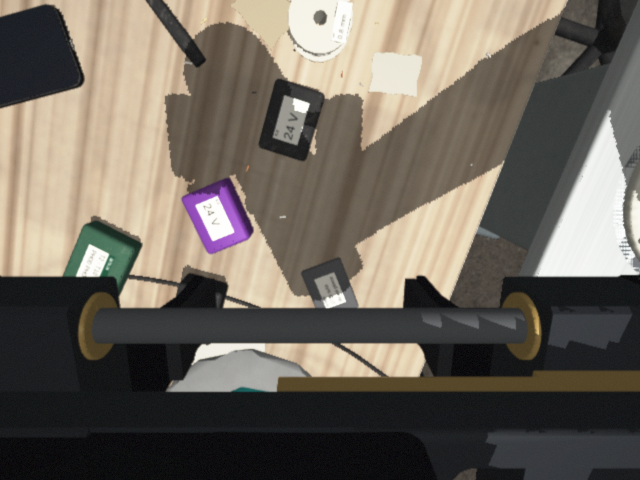

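Wrist picture: the near black brick is at (row 118, col 292), clear of the reel at (20, 322). The purple decoy is at (217, 217) and the flat cell at (290, 328).

```bash
python3 - <<'E'
from h import *
c=[(80,275),(92,324),(160,305),(148,258)]
p=[ray('wrist',k,.034)[:2] for k in c];print(np.round(p,4),np.mean(p,0).round(4))
v=p[3]-p[0]+p[2]-p[1];print('long dir',np.arctan2(v[1],v[0])); v=p[1]-p[0]+p[2]-p[3];print('short',np.arctan2(v[1],v[0]))
go(list(np.mean(p,0))+[.10],np.arctan2(v[1],v[0]))
E
```

```text
[[0.4641 0.0217]
 [0.4206 0.0199]
 [0.4214 0.0801]
 [0.4651 0.0812]] [0.4428 0.0507]
long dir 1.5560088537970984
short -3.10855254801933
t 2.2 tcp [0.4026 0.131  0.2308] yaw -2.872 shift [ 88.1 -17.3 130.7] rz 0.2361048881565786 tilt [0.0005 0.0005] j [ 40.   2. -26.  -0. -62. -25.] F [-0.6  0.4  0.8] w 87.2 gf 0.0
```

arm_command([
  [87, 29, -6, 20, 0, 0, 0],
  [87, 29, -6, 20, 0, 0, 0],
  [87, 30, -5, 20, 0, 0, 0],
  [87, 0, 0, 20, 0, 0, 0.12],
  [87, 0, 0, 20, 0, 0, 0.13],
  [87, 0, 0, 0, 0, 0, 0],
  [87, 0, 0, 0, 0, 0, 0],
])

```text
time_s: 2.9
tcp_pos: [0.4426, 0.0513, 0.1309]
ee_rot: [[0.024, -1.0, 0.0], [-1.0, -0.024, -0.0], [0.0, -0.0, -1.0]]
wrist_force: [0.3, -0.0, -0.1]
gripper_width: 1.002
gripper_force: 0.0
```

```bash
python3 - <<'E'
from h import *
save('wrist','w2.png')
for d in find_in('brick1','wrist'): print(np.round(d['location']),round(d['p'],2),ray('wrist',d['location'],.034).round(3))
go([.4428,.050,.021],0.01)
E
```

```text
[369. 245.] 0.86 [0.491 0.149 0.034]
[237. 309.] 0.7 [0.444 0.045 0.034]
t 3.0 tcp [0.4432 0.0513 0.1317] yaw -3.119 shift [  1.4   0.7 110.7] rz 0.012136226004868078 tilt [0.0023 0.0009] j [ 28.  11. -32.   0. -47. -26.] F [ 0.4  0.1 -0.7] w 87.0 gf 0.0
```

View pics/w2.png

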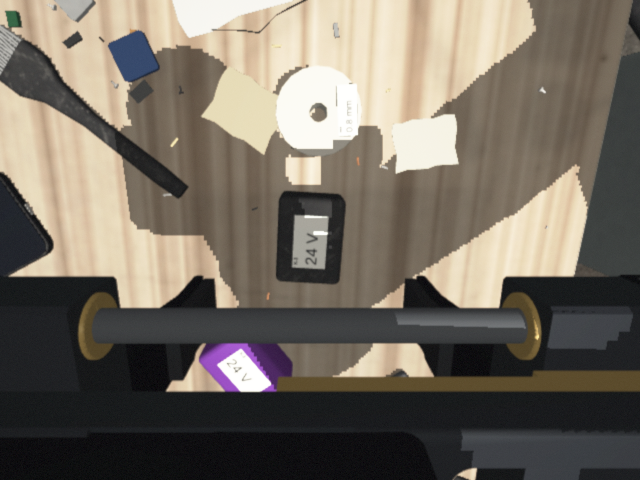

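The brick sits centred between the fingers at (237, 311) and the reel (110, 318) is clear. I'll descend and grip.

arm_command([
  [87, 1, 0, 30, 0, 0, 0.012],
  [87, 0, 0, 30, 0, 0, 0],
  [87, 0, 0, 30, 0, 0, 0],
  [87, 0, 0, 21, 0, 0, 0],
  [30, 0, 0, 0, 0, 0, 0],
  [30, 0, 0, 0, 0, 0, 0],
  [30, 0, 0, 0, 0, 0, 0],
  [30, 0, 0, 0, 0, 0, 0],
])

```text
time_s: 3.8
tcp_pos: [0.4434, 0.0496, 0.021]
ee_rot: [[0.007, -1.0, 0.003], [-1.0, -0.007, 0.001], [-0.001, -0.003, -1.0]]
wrist_force: [0.4, -0.3, 0.9]
gripper_width: 0.718
gripper_force: 0.0
```

arm_command([
  [30, 0, 0, 0, 0, 0, 0],
  [30, 0, 0, 0, 0, 0, 0],
  [30, 0, 0, 0, 0, 0, 0],
  [30, 0, 0, 0, 0, 0, 0],
  [30, 0, 0, -30, 0, 0, 0],
  [30, 0, 0, -40, 0, 0, 0],
  [30, 0, 0, -40, 0, 0, 0],
  [30, 0, 0, 0, 0, 0, 0],
])

```text
time_s: 4.6
tcp_pos: [0.4456, 0.0503, 0.1342]
ee_rot: [[0.007, -1.0, 0.011], [-1.0, -0.007, 0.004], [-0.004, -0.011, -1.0]]
wrist_force: [1.1, 0.8, -2.6]
gripper_width: 0.531
gripper_force: 29.6
```

```bash
python3 - <<'E'
from h import *
for n in (1,2,3): print(n,W((-.065,(n-2)*.076,.1)))
go(W((-.065,.076,.14)),U[2]+np.pi)
print('yaw if tool y = unit x', U[2])
E
```

```text
1 [ 0.37215203 -0.27150448  0.1       ]
2 [ 0.44617664 -0.25428947  0.1       ]
3 [ 0.52020126 -0.23707447  0.1       ]
t 4.6 tcp [0.4456 0.0503 0.1342] yaw -3.134 shift [287.9 -72.6  -6.2] rz 1.3494432846966848 tilt [0.0107 0.0042] j [ 27.  11. -32.   0. -47. -27.] F [ 1.1  0.8 -2.6] w 46.2 gf 29.6
yaw if tool y = unit x -1.3423
```

arm_command([
  [30, 40, -10, 0, 0, 0, 0],
  [30, 41, -11, 0, 0, 0, 0],
  [30, 41, -10, 0, 0, 0, 0],
  [30, 41, -11, 0, 0, 0, 0],
  [30, 41, -10, 0, 0, 0, 0],
  [30, 41, -11, 0, 0, 0, 0],
  [30, 43, -10, 0, 0, 0, 0],
  [30, 0, 0, 0, 0, 0, 0.149],
])

```text
time_s: 5.4
tcp_pos: [0.5171, -0.2427, 0.1274]
ee_rot: [[-0.151, -0.989, -0.002], [-0.989, 0.151, -0.0], [0.001, 0.002, -1.0]]
wrist_force: [-0.9, 1.3, -2.8]
gripper_width: 0.529
gripper_force: 29.6
```

arm_command([
  [30, 0, 0, 0, 0, 0, 0.149],
  [30, 0, 0, 0, 0, 0, 0.149],
  [30, 0, 0, 0, 0, 0, 0.149],
  [30, 0, 0, 0, 0, 0, 0.149],
  [30, 0, 0, 0, 0, 0, 0.149],
  [30, 0, 0, 0, 0, 0, 0.149],
  [30, 0, 0, 0, 0, 0, 0.149],
  [30, 0, 0, 0, 0, 0, 0.149],
])

```text
time_s: 6.2
tcp_pos: [0.5159, -0.2381, 0.1275]
ee_rot: [[-0.974, -0.227, -0.003], [-0.227, 0.974, 0.001], [0.003, 0.002, -1.0]]
wrist_force: [0.5, -0.3, -1.5]
gripper_width: 0.534
gripper_force: 3.0
```

arm_command([
  [30, 0, 0, 0, 0, 0, 0],
  [30, 0, 0, 0, 0, 0, 0],
  [30, 0, 0, 0, 0, 0, 0],
])

```text
time_s: 6.5
tcp_pos: [0.5167, -0.2384, 0.1289]
ee_rot: [[-0.972, -0.235, -0.001], [-0.235, 0.972, 0.0], [0.001, 0.001, -1.0]]
wrist_force: [0.4, -0.5, -2.3]
gripper_width: 0.527
gripper_force: 29.7
```

```bash
python3 - <<'E'
from h import *
save('wrist','w3.png')
for n,z in [('selector_grip',.083),('shutter_grip',.085),('load_unit',.03)]:
  for d in find_in(n,'wrist')[:2]: print(n,np.round(d['location']),round(d['p'],2),ray('wrist',d['location'],z).round(4))
print([np.round(proj('wrist',W(u))).tolist() for u in [(.055,.082,.083),(-.005,.118,.055),(-.094,.041,.021),(-.094,-.041,.021),(-.036,.041,.021)]])
go(W((-.065,.076,.14)),U[2])
E
```

```text
selector_grip [260. 116.] 0.66 [ 0.536 -0.344  0.083]
shutter_grip [126. 102.] 0.74 [ 0.4661 -0.3572  0.085 ]
load_unit [129. 181.] 0.93 [ 0.4606 -0.3363  0.03  ]
[[284.0, 98.0], [321.0, 219.0], [198.0, 351.0], [71.0, 356.0], [198.0, 268.0]]
t 6.7 tcp [ 0.517  -0.2385  0.1295] yaw 1.807 shift [ -3.4   0.6 -10.5] rz 0.0079834926164839 tilt [-0.0001  0.0001] j [ -8.  22. -15.  -0. -53. -68.] F [ 0.6 -0.3 -3.1] w 46.0 gf 29.7
```

View pics/w3.png

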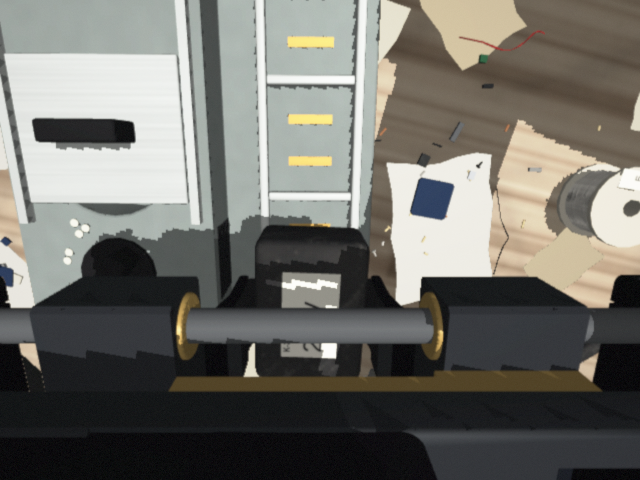

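Wrist picture: the brick is held squarely over bay 3, with the bay 2/3 divider at row 197 and the bay's side lips at cols 262 and 360. That matches the unit pose to within about 2 mm.

arm_command([
  [30, -4, 1, 20, 0, 0, 0.008],
  [30, 0, 0, 30, 0, 0, 0],
  [30, 0, 0, 25, 0, 0, 0],
  [30, 0, 0, 5, 0, 0, 0],
  [30, 0, 0, 0, 0, 0, 0],
  [30, 0, 0, 0, 0, 0, 0],
])

```text
time_s: 7.3
tcp_pos: [0.5219, -0.2369, 0.0509]
ee_rot: [[-0.974, -0.226, 0.002], [-0.226, 0.974, -0.001], [-0.002, -0.001, -1.0]]
wrist_force: [-0.0, 0.2, -2.5]
gripper_width: 0.528
gripper_force: 29.7
```

```bash
python3 - <<'E'
from h import *
go(W((-.065,.077,.034)),U[2])
E
```

```text
t 7.3 tcp [ 0.5219 -0.2369  0.0509] yaw 1.799 shift [ 0.7  0.3 16.9] rz -4.338915056578685e-05 tilt [ 0.0025 -0.0008] j [ -8.  28. -20.   0. -42. -69.] F [-0.   0.2 -2.5] w 45.9 gf 29.7
```

arm_command([
  [30, 0, 0, 8, 0, 0, 0],
  [30, 0, 0, 8, 0, 0, 0],
  [30, 0, 0, 1, 0, 0, 0],
  [30, 0, 0, 0, 0, 0, 0],
  [30, 0, 0, 0, 0, 0, 0],
])

```text
time_s: 7.8
tcp_pos: [0.5207, -0.2366, 0.0325]
ee_rot: [[-0.974, -0.226, -0.0], [-0.226, 0.974, -0.0], [0.0, -0.0, -1.0]]
wrist_force: [0.4, 0.0, -2.1]
gripper_width: 0.526
gripper_force: 29.7
```

arm_command([
  [70, 0, 0, 0, 0, 0, 0],
  [70, 0, 0, 0, 0, 0, 0],
  [70, 0, 0, 0, 0, 0, 0],
  [70, 0, 0, -30, 0, 0, 0],
  [70, 0, 0, -40, 0, 0, 0],
  [87, 0, 0, -40, 0, 0, 0],
  [87, 0, 0, -40, 0, 0, 0],
  [87, 0, 0, 0, 0, 0, 0],
])

```text
time_s: 8.6
tcp_pos: [0.5244, -0.2378, 0.1897]
ee_rot: [[-0.974, -0.227, 0.013], [-0.227, 0.974, -0.004], [-0.012, -0.007, -1.0]]
wrist_force: [0.2, 0.2, -0.1]
gripper_width: 0.964
gripper_force: 0.0
```

```bash
python3 - <<'E'
from h import *
im=capture('top')[:,:,::-1]
for d in find_in('brick1','top'): print(np.round(d['location']),round(d['p'],2),ray('top',d['location'],.034).round(3))
w=capture('wrist')[:,:,::-1]
H=np.zeros((480,800,3),np.uint8);H[:,:400]=w[:,150:550];H[:300,400:]=cv2.resize(im[200:275,150:250],(400,300));
H[300:480,400:580]=im[190:370,340:520]
cv2.imwrite('pics/a1.png',H)
go([.4923,.254,.2],np.pi/2)
E
```

```text
[234. 180.] 0.91 [0.487 0.247 0.034]
[225. 410.] 0.73 [ 0.501 -0.241  0.034]
[188. 185.] 0.67 [0.587 0.242 0.034]
[236. 226.] 0.62 [0.48  0.149 0.034]
t 8.75 tcp [ 0.5203 -0.2364  0.1824] yaw 1.798 shift [-83.3 484.1 -17.3] rz 0.227457656457289 tilt [-0.      0.0005] j [ -8.  19. -11.  -0. -60. -69.] F [-1.  -0.4 -0.4] w 86.0 gf 0.0
```

View pics/a1.png

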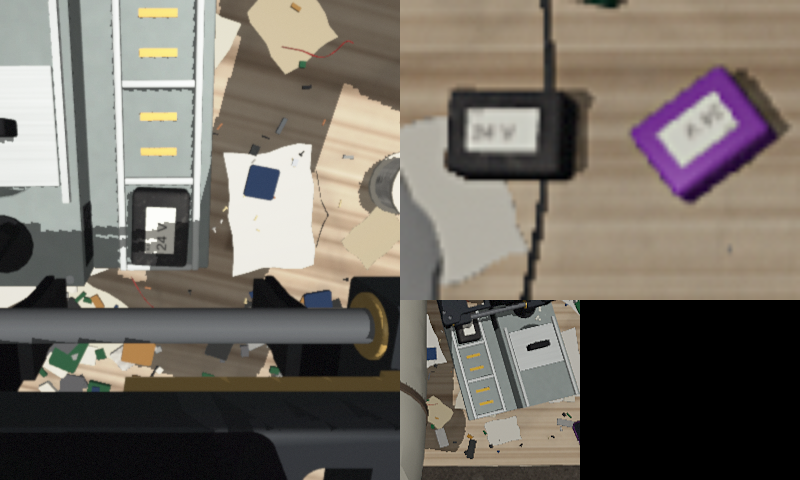

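Brick 1 is seated in bay 3. The far brick is unchanged at top about (176, 233), its long side along world y, with the purple decoy's nearest corner at col 208. Before reaching in I'll check the lamp column's clearance.

```bash
python3 - <<'E'
from h import *
for rc in [(222,50),(188,5),(245,75)]:
    print(rc,[(z,ray('top',rc,z).round(2)[:2].tolist(),np.round(proj('side',ray('top',rc,z))).tolist()) for z in (.1,.15,.2,.25,.3,.35,.4)])
c=[(90,450),(92,562),(178,560),(175,448)]
p=[ray('top',(200+a/4,150+(b-400)/4),.034)[:2] for a,b in c];print(np.round(p,3),np.mean(p,0).round(4))
E
```

```text
(222, 50) [(0.1, [0.5, 0.49], [145.0, 298.0]), (0.15, [0.49, 0.46], [129.0, 295.0]), (0.2, [0.48, 0.43], [112.0, 292.0]), (0.25, [0.47, 0.4], [94.0, 289.0]), (0.3, [0.46, 0.37], [74.0, 286.0]), (0.35, [0.45, 0.33], [52.0, 283.0]), (0.4, [0.44, 0.3], [29.0, 279.0])]
(188, 5) [(0.1, [0.57, 0.59], [135.0, 318.0]), (0.15, [0.56, 0.55], [121.0, 315.0]), (0.2, [0.54, 0.51], [105.0, 312.0]), (0.25, [0.53, 0.48], [88.0, 309.0]), (0.3, [0.51, 0.44], [69.0, 306.0]), (0.35, [0.5, 0.4], [49.0, 302.0]), (0.4, [0.48, 0.37], [27.0, 298.0])]
(245, 75) [(0.1, [0.45, 0.43], [150.0, 282.0]), (0.15, [0.44, 0.41], [134.0, 280.0]), (0.2, [0.44, 0.38], [116.0, 277.0]), (0.25, [0.43, 0.35], [97.0, 275.0]), (0.3, [0.42, 0.32], [76.0, 272.0]), (0.35, [0.41, 0.3], [54.0, 269.0]), (0.4, [0.4, 0.27], [30.0, 265.0])]
[[0.511 0.287]
 [0.51  0.227]
 [0.463 0.226]
 [0.465 0.285]] [0.4873 0.2561]
```

arm_command([
  [80, 45, 0, 0, 0, 0, 0.114],
  [80, 45, 0, 0, 0, 0, 0.114],
  [80, 10, 48, 0, 0, 0, 0],
  [80, 0, 50, 0, 0, 0, 0],
  [80, 0, 50, 0, 0, 0, 0],
  [80, 0, 50, 0, 0, 0, 0],
  [80, 0, 50, 0, 0, 0, 0],
  [80, 0, 50, 0, 0, 0, 0],
])

```text
time_s: 9.55
tcp_pos: [0.421, 0.0477, 0.1814]
ee_rot: [[-1.0, 0.0, -0.002], [0.0, 1.0, -0.001], [0.002, -0.001, -1.0]]
wrist_force: [2.1, 0.4, 0.1]
gripper_width: 0.919
gripper_force: 0.0
```

arm_command([
  [80, 0, 50, 0, 0, 0, 0],
  [80, 0, 50, 0, 0, 0, 0],
  [80, 0, 40, 0, 0, 0, 0],
  [80, 0, 0, 0, 0, 0, 0],
  [80, 0, 0, 0, 0, 0, 0],
])

```text
time_s: 10.05
tcp_pos: [0.4213, 0.1863, 0.1809]
ee_rot: [[-1.0, -0.002, -0.003], [-0.002, 1.0, -0.002], [0.003, -0.002, -1.0]]
wrist_force: [0.3, 0.3, 0.4]
gripper_width: 0.92
gripper_force: 0.0
```

```bash
python3 - <<'E'
from h import *
go([.488,.256,.1],np.pi/2)
E
```

```text
t 10.05 tcp [0.4213 0.1863 0.1809] yaw 1.572 shift [-67.1  69.7  80.6] rz 0.0016230514972372934 tilt [-0.003  -0.0025] j [  44.    9.  -26.   -0.  -56. -134.] F [0.3 0.3 0.4] w 80.0 gf 0.0
```

arm_command([
  [80, -22, 23, 15, 0, 0, 0],
  [80, -22, 23, 15, 0, 0, 0],
  [80, -23, 24, 15, 0, 0, 0],
  [80, 0, 0, 15, 0, 0, 0],
  [80, 0, 0, 10, 0, 0, 0],
  [80, 0, 0, 0, 0, 0, 0],
  [80, 0, 0, 0, 0, 0, 0],
])

```text
time_s: 10.75
tcp_pos: [0.4891, 0.2551, 0.1128]
ee_rot: [[-1.0, 0.001, -0.0], [0.001, 1.0, -0.001], [0.0, -0.001, -1.0]]
wrist_force: [-0.2, -0.0, 0.7]
gripper_width: 0.918
gripper_force: 0.0
```

```bash
python3 - <<'E'
from h import *
im=capture('side')[:,:,::-1];t=capture('top')[:,:,::-1];w=capture('wrist')[:,:,::-1]
for n in('side','top'):
  for d in find_in('brick1',n)[:4]: print(n,np.round(d['location']),round(d['p'],2),ray(n,d['location'],.034).round(3))
H=np.zeros((560,800,3),np.uint8);H[:280,:400]=cv2.resize(im[150:255,240:390],(400,280));H[:280,400:]=cv2.resize(t[170:275,130:280],(400,280));H[280:,:373]=cv2.resize(w,(373,280))
cv2.imwrite('pics/a2.png',H)
go([.488,.256,.02],np.pi/2)
E
```

```text
side [222. 310.] 0.92 [0.484 0.12  0.034]
side [200. 305.] 0.86 [0.489 0.244 0.034]
side [312. 365.] 0.59 [ 0.52  -0.23   0.034]
top [217. 409.] 0.85 [ 0.519 -0.24   0.034]
top [240. 175.] 0.85 [0.474 0.259 0.034]
top [237. 227.] 0.82 [0.479 0.147 0.034]
t 11.0 tcp [0.4894 0.2562 0.1135] yaw 1.571 shift [ 1.6 -0.3 93.5] rz -0.00021699062993052465 tilt [0.0013 0.0011] j [  44.   22.  -19.    0.  -49. -134.] F [-0.3  0.   0.2] w 79.8 gf 0.0
```

View pics/a2.png

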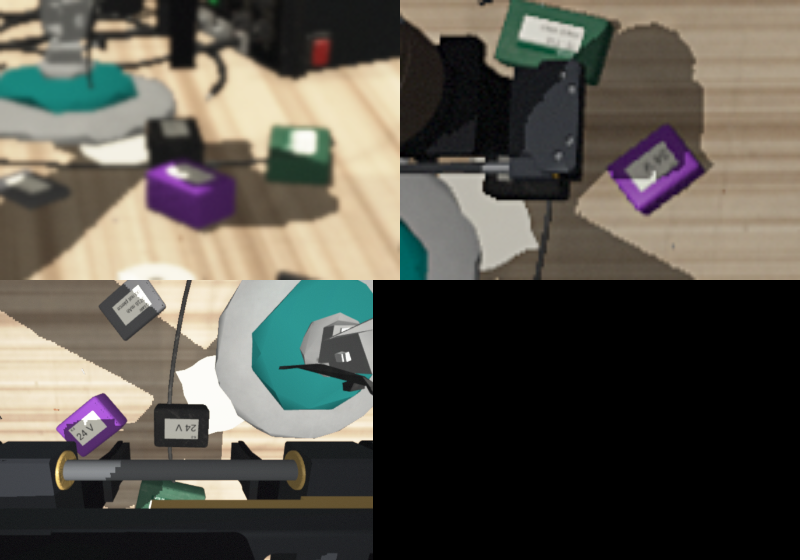

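The wrist picture shows the far brick centred between the fingers at about (248, 311), with the purple decoy just outside the left finger. One check of x, then I'll descend.

```bash
python3 - <<'E'
from h import *
k=640/373
for r,c in [(405,155),(405,208),(445,154),(443,207)]: print(ray('wrist',((r-280)*k,c*k),.034).round(4))
print('purple',ray('wrist',((425-280)*k,127*k),.03).round(4))
E
```

```text
[0.4639 0.2296 0.034 ]
[0.464  0.2867 0.034 ]
[0.5099 0.2271 0.034 ]
[0.5076 0.287  0.034 ]
purple [0.4874 0.197  0.03  ]
```

arm_command([
  [74, 2, 1, 0, 0, 0, 0],
  [74, 0, 0, 30, 0, 0, 0],
  [74, 0, 0, 30, 0, 0, 0],
  [74, 0, 0, 25, 0, 0, 0],
  [74, 0, 0, 7, 0, 0, 0],
  [45, 0, 0, 0, 0, 0, 0],
  [45, 0, 0, 0, 0, 0, 0],
  [45, 0, 0, 0, 0, 0, 0],
])

```text
time_s: 11.8
tcp_pos: [0.488, 0.2578, 0.0219]
ee_rot: [[-1.0, 0.0, 0.002], [0.0, 1.0, 0.002], [-0.002, 0.002, -1.0]]
wrist_force: [0.6, 0.1, -0.6]
gripper_width: 0.71
gripper_force: 29.9
```

arm_command([
  [45, 0, 0, 0, 0, 0, 0],
  [45, 0, 0, 0, 0, 0, 0],
  [45, 0, 0, -20, 0, 0, 0],
  [45, 0, 0, -40, 0, 0, 0],
  [45, 0, 0, -40, 0, 0, 0],
  [45, 0, 0, -20, 0, 0, 0],
  [45, 0, 0, 0, 0, 0, 0],
])

```text
time_s: 12.5
tcp_pos: [0.4886, 0.2583, 0.1438]
ee_rot: [[-1.0, -0.0, 0.005], [-0.0, 1.0, 0.005], [-0.005, 0.005, -1.0]]
wrist_force: [-0.9, 0.1, -3.4]
gripper_width: 0.709
gripper_force: 29.9
```

```bash
python3 - <<'E'
from h import *
go(W((-.065,-.076,.14)),U[2]-np.pi/2)
E
```

```text
t 12.5 tcp [0.4886 0.2583 0.1438] yaw 1.571 shift [ 116.5 -529.8    0.6] rz 1.3423463580503263 tilt [0.0054 0.0049] j [  45.   19.  -17.    0.  -53. -135.] F [-0.9  0.1 -3.4] w 61.7 gf 29.9
```

arm_command([
  [45, 40, -25, 0, 0, 0, 0],
  [45, 30, -40, 0, 0, 0, 0],
  [45, 0, -50, 0, 0, 0, 0],
  [45, 0, -50, 0, 0, 0, 0],
  [45, 0, -50, 0, 0, 0, 0],
  [45, 0, -50, 0, 0, 0, 0],
  [45, 5, -49, 0, 0, 0, 0],
  [45, 5, -49, 0, 0, 0, 0],
])

```text
time_s: 13.3
tcp_pos: [0.4052, -0.1076, 0.1389]
ee_rot: [[-1.0, 0.0, -0.003], [0.0, 1.0, 0.0], [0.003, 0.0, -1.0]]
wrist_force: [1.5, 0.4, -3.1]
gripper_width: 0.709
gripper_force: 29.9
```

arm_command([
  [45, 10, -48, 0, 0, 0, 0],
  [45, 10, -48, 0, 0, 0, 0],
  [45, 10, -46, 0, 0, 0, 0],
  [45, 6, -25, 0, 0, 0, 0.14],
  [45, 0, 0, 0, 0, 0, 0.149],
  [45, 0, 0, 0, 0, 0, 0.149],
  [45, 0, 0, 0, 0, 0, 0.149],
  [45, 0, 0, 0, 0, 0, 0.149],
])

```text
time_s: 14.1
tcp_pos: [0.3695, -0.2723, 0.1384]
ee_rot: [[-0.736, 0.677, -0.004], [0.677, 0.736, 0.002], [0.004, -0.001, -1.0]]
wrist_force: [-0.1, -0.2, -3.2]
gripper_width: 0.713
gripper_force: 29.9
```

arm_command([
  [45, 0, 0, 0, 0, 0, 0.149],
  [45, 0, 0, 0, 0, 0, 0.149],
  [45, 0, 0, 0, 0, 0, 0.149],
  [45, 0, 0, 0, 0, 0, 0.149],
  [45, 0, 0, 0, 0, 0, 0],
  [45, 0, 0, 0, 0, 0, 0],
])

```text
time_s: 14.7
tcp_pos: [0.3703, -0.2725, 0.1393]
ee_rot: [[-0.239, 0.971, -0.002], [0.971, 0.239, 0.001], [0.002, -0.002, -1.0]]
wrist_force: [-0.1, 0.7, -3.7]
gripper_width: 0.713
gripper_force: 29.9
```

```bash
python3 - <<'E'
from h import *
go(W((-.065,-.075,.034)),U[2]-np.pi/2)
save('wrist','w5.png')
print([np.round(proj('wrist',W(u))).tolist() for u in [(-.094,-.041,.021),(-.036,-.041,.021),(-.094,-.111,.021),(-.036,-.111,.021)]])
E
```

```text
t 14.7 tcp [ 0.3703 -0.2725  0.1393] yaw 0.241 shift [  0.3   3.3 105.3] rz 0.012880898727458678 tilt [-0.0025  0.0011] j [ -16.   12.  -29.   -0.  -49. -150.] F [-0.1  0.7 -3.7] w 62.1 gf 29.9
[[201.0, 360.0], [276.0, 357.0], [200.0, 264.0], [275.0, 265.0]]
```

View pics/w5.png

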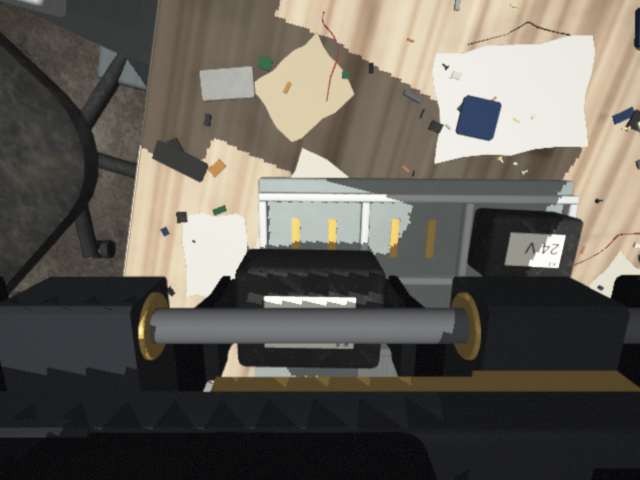

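Wrist picture: the brick is held level over bay 1, with the bay's left lip at col 268, divider at col 361 and front lip at row 198. Brick 1 still sits in bay 3 at (240, 525). The unit is about 2 mm toward +y of my fit.

arm_command([
  [45, 0, 4, 20, 0, 0, 0.013],
  [45, 0, 0, 30, 0, 0, 0],
  [45, 0, 0, 30, 0, 0, 0],
  [45, 0, 0, 9, 0, 0, 0],
  [45, 0, 0, 0, 0, 0, 0],
  [45, 0, 0, 8, 0, 0, 0],
  [45, 0, 0, 7, 0, 0, 0],
  [45, 0, 0, 0, 0, 0, 0],
])

```text
time_s: 15.55
tcp_pos: [0.3749, -0.2718, 0.0364]
ee_rot: [[-0.224, 0.975, -0.0], [0.975, 0.224, 0.0], [0.0, -0.0, -1.0]]
wrist_force: [0.7, -0.3, -2.1]
gripper_width: 0.707
gripper_force: 29.9
```

```bash
python3 - <<'E'
from h import *
go(W((-.065,-.0745,.034)),U[2]-np.pi/2)
E
```

```text
t 15.55 tcp [ 0.3749 -0.2718  0.0364] yaw 0.226 shift [ 0.9 -1.1  2.4] rz -0.002857775410032737 tilt [-0.0003  0.0002] j [ -16.   21.  -36.   -0.  -33. -151.] F [ 0.7 -0.3 -2.1] w 61.5 gf 29.9
```

arm_command([
  [45, 1, -1, 2, 0, 0, 0],
  [45, 0, 0, 0, 0, 0, 0],
  [74, 0, 0, 0, 0, 0, 0],
  [74, 0, 0, 0, 0, 0, 0],
  [74, 0, 0, -20, 0, 0, 0],
  [74, 0, 0, -40, 0, 0, 0],
  [74, 0, 0, -50, 0, 0, 0],
  [60, 0, 0, -40, 0, 0, 0],
])

```text
time_s: 16.35
tcp_pos: [0.3744, -0.2715, 0.1877]
ee_rot: [[-0.224, 0.975, 0.003], [0.975, 0.224, -0.002], [-0.002, 0.003, -1.0]]
wrist_force: [0.7, 0.3, -1.2]
gripper_width: 0.811
gripper_force: 0.0
```

arm_command([
  [40, 0, 0, 0, 0, 0, 0],
  [40, 0, 0, 0, 0, 0, 0],
])

```text
time_s: 16.55
tcp_pos: [0.3743, -0.2712, 0.1858]
ee_rot: [[-0.223, 0.975, 0.004], [0.975, 0.223, -0.001], [-0.001, 0.003, -1.0]]
wrist_force: [-0.5, 0.3, 0.0]
gripper_width: 0.663
gripper_force: 0.0
```

```bash
python3 - <<'E'
from h import *
t=capture('top')[:,:,::-1]
for n,z in [('brick1',.046),('selector_grip',.083),('shutter_grip',.085)]:
  for d in find_in(n,'top')[:4]: print(n,np.round(d['location']),round(d['p'],2),ray('top',d['location'],z).round(3))
w=capture('wrist')[:,:,::-1]
H=np.zeros((480,800,3),np.uint8);H[:,:400]=w[:,150:550];H[:375,400:]=cv2.resize(t[165:315,375:535],(400,375))
cv2.imwrite('pics/a3.png',H)
go(W((.055,.082,.19)))
E
```

```text
brick1 [286. 425.] 0.95 [ 0.37  -0.265  0.046]
brick1 [234. 227.] 0.84 [0.482 0.145 0.046]
selector_grip [194. 466.] 0.79 [ 0.555 -0.349  0.083]
t 16.8 tcp [ 0.3732 -0.2709  0.1832] yaw 0.226 shift [-119.8  157.2   -7.4] rz None tilt [-0.0029  0.0009] j [ -16.    9.  -26.   -0.  -56. -151.] F [ 0.8  1.3 -0.3] w 42.5 gf 0.0
```

View pics/a3.png

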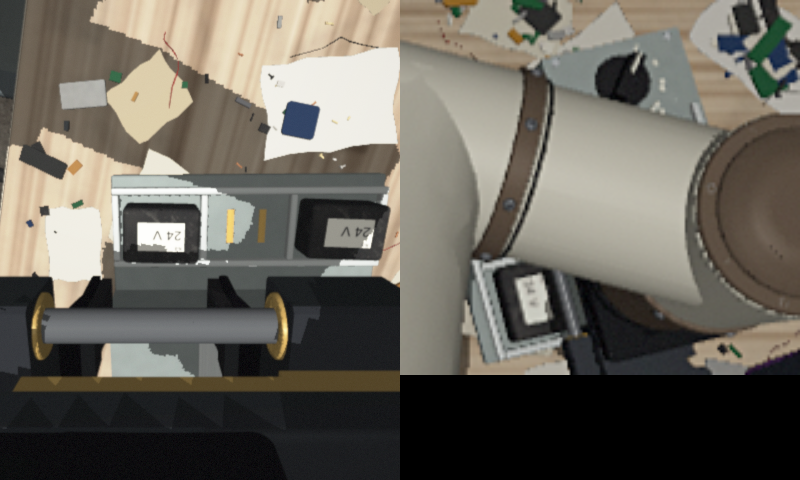

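Both bricks sit flat in bays 1 and 3 and bay 2 is empty. Next is the selector, using the j6 branch that leaves room for the dial turn later.

arm_command([
  [40, -30, 39, 0, 0, 0, 0],
  [40, -30, 39, 0, 0, 0, 0],
  [40, -30, 39, 0, 0, 0, 0],
  [40, -30, 40, 0, 0, 0, 0],
  [40, 0, 0, 0, 0, 0, -0.149],
  [40, 0, 0, 0, 0, 0, -0.149],
  [40, 0, 0, 0, 0, 0, -0.149],
  [40, 0, 0, 0, 0, 0, -0.149],
])

```text
time_s: 17.6
tcp_pos: [0.5535, -0.3529, 0.1824]
ee_rot: [[-0.736, 0.677, -0.003], [0.677, 0.736, 0.001], [0.003, -0.001, -1.0]]
wrist_force: [-1.2, -0.1, 0.2]
gripper_width: 0.459
gripper_force: 0.0
```

arm_command([
  [40, 0, 0, 0, 0, 0, -0.149],
  [40, 0, 0, 0, 0, 0, -0.149],
  [40, 0, 0, 0, 0, 0, -0.149],
  [40, 0, 0, 0, 0, 0, -0.149],
  [40, 0, 0, 0, 0, 0, -0.149],
  [40, 0, 0, 0, 0, 0, -0.149],
  [40, 0, 0, 0, 0, 0, -0.149],
  [40, 0, 0, 0, 0, 0, -0.149],
])

```text
time_s: 18.4
tcp_pos: [0.5533, -0.3529, 0.1828]
ee_rot: [[-0.901, -0.434, -0.003], [-0.434, 0.901, 0.001], [0.002, 0.002, -1.0]]
wrist_force: [0.1, 0.4, 0.7]
gripper_width: 0.457
gripper_force: 0.0
```

arm_command([
  [40, 0, 0, 0, 0, 0, -0.149],
  [40, 0, 0, 0, 0, 0, -0.149],
  [40, 0, 0, 0, 0, 0, -0.149],
  [40, 0, 0, 0, 0, 0, -0.149],
  [40, 0, 0, 0, 0, 0, -0.149],
  [40, 0, 0, 0, 0, 0, -0.149],
  [40, 0, 0, 0, 0, 0, -0.149],
  [40, 0, 0, 0, 0, 0, -0.149],
])

```text
time_s: 19.2
tcp_pos: [0.5533, -0.3529, 0.1828]
ee_rot: [[0.07, -0.998, -0.003], [-0.998, -0.07, 0.001], [-0.001, 0.003, -1.0]]
wrist_force: [-1.1, 0.8, 0.7]
gripper_width: 0.458
gripper_force: 0.0
```

arm_command([
  [40, 0, 0, 0, 0, 0, -0.149],
  [40, 0, 0, 0, 0, 0, -0.149],
  [40, 0, 0, 0, 0, 0, -0.149],
  [40, 0, 0, 0, 0, 0, -0.149],
  [40, 0, 0, 0, 0, 0, -0.149],
  [40, 0, 0, 0, 0, 0, -0.149],
  [40, 0, 0, 0, 0, 0, -0.149],
  [40, 0, 0, 0, 0, 0, 0],
])

```text
time_s: 20.0
tcp_pos: [0.5534, -0.3528, 0.183]
ee_rot: [[0.894, -0.448, -0.002], [-0.448, -0.894, 0.001], [-0.003, 0.0, -1.0]]
wrist_force: [-0.4, 0.2, -0.2]
gripper_width: 0.458
gripper_force: 0.0
```

```bash
sed -i 's/^U=.*/U=np.array([0.4624,-0.3173,-1.3423])/' h.py; python3 - <<'E'
from h import *
save('wrist','w6.png')
for n,z in [('selector_grip',.083),('shutter_grip',.085)]:
  for d in find_in(n,'wrist')[:2]: print(n,np.round(d['location']),round(d['p'],2),ray('wrist',d['location'],z).round(4))
print(W((.055,.082,.083)),proj('wrist',W((.055,.082,.083))))
go(W((.055,.082,.19)),U[2]+.9-np.pi/2)
E
```

```text
selector_grip [235. 310.] 0.66 [ 0.5604 -0.3558  0.083 ]
shutter_grip [285. 376.] 0.78 [ 0.5069 -0.3822  0.085 ]
[ 0.55472689 -0.35229636  0.083     ] [np.float64(244.3948582415579), np.float64(308.7706068188755)]
t 20.15 tcp [ 0.5536 -0.3529  0.1837] yaw -2.037 shift [ 0.7 -1.1 -6.3] rz -0.024132742502564586 tilt [-0.0014  0.0004] j [-18.  27.   1.   0. -65.  82.] F [-0.6 -0.8  0.5] w 40.0 gf 0.0
```

View pics/w6.png

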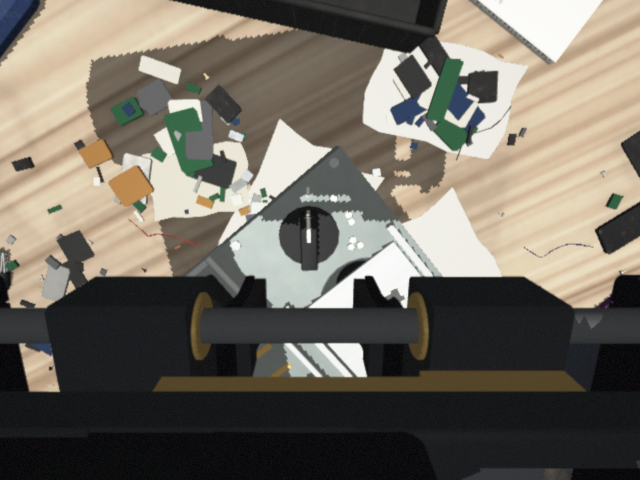

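The picture shows the selector disc centred at about (235, 308). Its blade lies along the image vertical, squarely between the fingers.

```bash
python3 - <<'E'
from h import *
a=ray('wrist',(235,308),.061);b=ray('wrist',(239,309),.083);print(a,b)
go([.5555,-.3527,.073],U[2]+.9-np.pi/2)
E
```

```text
[ 0.55624744 -0.35239209  0.061     ] [ 0.5581312  -0.35419631  0.083     ]
t 20.15 tcp [ 0.5536 -0.3529  0.1837] yaw -2.037 shift [  1.8  -1.1 110.7] rz -0.024132742502564586 tilt [-0.0014  0.0004] j [-18.  27.   1.   0. -65.  82.] F [-0.6 -0.8  0.5] w 40.0 gf 0.0
```

arm_command([
  [40, 2, -1, 30, 0, 0, -0.024],
  [40, 0, 0, 35, 0, 0, 0],
  [40, 0, 0, 30, 0, 0, 0],
  [40, 0, 0, 15, 0, 0, 0],
  [2, 0, 0, 0, 0, 0, 0],
  [2, 0, 0, 0, 0, 0, 0],
  [2, 0, 0, 0, 0, 0, 0],
  [2, 0, 0, 0, 0, 0, 0],
])

```text
time_s: 20.95
tcp_pos: [0.5565, -0.3532, 0.0759]
ee_rot: [[0.905, -0.426, 0.002], [-0.426, -0.905, -0.001], [0.002, -0.0, -1.0]]
wrist_force: [0.3, -0.6, -0.1]
gripper_width: 0.182
gripper_force: 0.0
```

arm_command([
  [2, 0, 0, 0, 0, 0, 0],
  [2, 0, 0, 0, 0, 0, 0],
  [2, 0, 0, 0, 0, 0, 0],
])

```text
time_s: 21.25
tcp_pos: [0.5562, -0.3536, 0.0757]
ee_rot: [[0.905, -0.426, 0.001], [-0.426, -0.905, -0.001], [0.002, 0.001, -1.0]]
wrist_force: [-1.3, -1.9, 4.6]
gripper_width: 0.132
gripper_force: 30.0
```

```bash
python3 - <<'E'
from h import *
go([.5555,-.3527,.073],U[2]+.9-np.pi/2);print(sense()['moment'])
E
```

```text
t 21.25 tcp [ 0.5562 -0.3536  0.0757] yaw -2.01 shift [-1.1 -0.5  2.7] rz 0.002606768888139488 tilt [ 0.0012 -0.0012] j [-18.  33.  -5.   0. -52.  83.] F [-1.3 -1.9  4.6] w 11.5 gf 30.0
[-0.51332719  0.36822558 -0.02904795]
```

arm_command([
  [2, 0, 0, 0, 0, 0, 0.1],
  [2, 0, 0, 0, 0, 0, 0.14],
  [2, 0, 0, 0, 0, 0, 0.14],
  [2, 0, 0, 0, 0, 0, 0.14],
  [2, 0, 0, 0, 0, 0, 0.14],
  [2, 0, 0, 0, 0, 0, 0.14],
  [2, 0, 0, 0, 0, 0, 0.14],
  [2, 0, 0, 0, 0, 0, 0.14],
])

```text
time_s: 22.05
tcp_pos: [0.5547, -0.3546, 0.0757]
ee_rot: [[0.045, -0.999, -0.002], [-0.999, -0.045, -0.002], [0.002, 0.002, -1.0]]
wrist_force: [-4.6, -5.7, 6.0]
gripper_width: 0.132
gripper_force: 30.0
```

arm_command([
  [2, 0, 0, 0, 0, 0, 0.12],
  [2, 0, 0, 0, 0, 0, 0],
  [2, 0, 0, 0, 0, 0, 0],
  [2, 0, 0, 0, 0, 0, 0],
])

```text
time_s: 22.45
tcp_pos: [0.5545, -0.3546, 0.0757]
ee_rot: [[-0.069, -0.998, -0.002], [-0.998, 0.069, -0.002], [0.002, 0.002, -1.0]]
wrist_force: [-4.8, -5.4, 5.5]
gripper_width: 0.137
gripper_force: 30.0
```

```bash
python3 - <<'E'
from h import *
go([.5555,-.3527,.073],U[2]-.3-np.pi/2);print(sense()['moment'])
E
```

```text
t 22.45 tcp [ 0.5545 -0.3546  0.0757] yaw 3.072 shift [-2.  -0.9  2.7] rz 0.0022932082811060184 tilt [-0.0023 -0.0018] j [-18.  33.  -5.   0. -52.  14.] F [-4.8 -5.4  5.5] w 11.9 gf 30.0
[-1.51770525  1.42968543  0.01036553]
```

arm_command([
  [35, 0, 0, 0, 0, 0, 0],
  [35, 0, 0, 0, 0, 0, 0],
  [35, 0, 0, 0, 0, 0, 0],
  [35, 0, 0, -30, 0, 0, 0],
  [35, 0, 0, -40, 0, 0, 0],
  [35, 0, 0, -40, 0, 0, -0.1],
  [35, 0, 0, 0, 0, 0, -0.1],
  [35, 0, 0, 0, 0, 0, -0.098],
])

```text
time_s: 23.25
tcp_pos: [0.5571, -0.3526, 0.1864]
ee_rot: [[0.231, -0.973, 0.004], [-0.973, -0.231, -0.001], [0.001, -0.004, -1.0]]
wrist_force: [0.4, 0.1, -1.1]
gripper_width: 0.399
gripper_force: 0.0
```

```bash
python3 - <<'E'
from h import *
go([.469,-.368,.185],U[2]-np.pi/2)
E
```

```text
t 23.25 tcp [ 0.5571 -0.3526  0.1864] yaw -2.908 shift [-5.4 89.2  1. ] rz 0.005118472162862542 tilt [ 0.0037 -0.0006] j [-18.  27.   2.  -0. -65.  32.] F [ 0.4  0.1 -1.1] w 34.7 gf 0.0
```

arm_command([
  [35, -2, 45, 0, 0, 0, 0],
  [35, -2, 44, 0, 0, 0, 0],
  [35, 0, 0, 0, 0, 0, 0],
  [35, 0, 0, 0, 0, 0, 0],
])

```text
time_s: 23.65
tcp_pos: [0.4681, -0.3693, 0.1849]
ee_rot: [[0.226, -0.974, 0.001], [-0.974, -0.226, -0.0], [0.0, -0.001, -1.0]]
wrist_force: [0.0, -0.0, -0.2]
gripper_width: 0.403
gripper_force: 0.0
```

```bash
python3 - <<'E'
from h import *
save('wrist','w7.png')
w=cv2.imread('pics/w7.png')
for d in find_in('shutter_grip','wrist')[:2]: print(np.round(d['location']),round(d['p'],2),ray('wrist',d['location'],.085).round(4))
t=capture('top')[:,:,::-1]
for d in find_in('selector_grip','top')[:2]: print('top sel',np.round(d['location']),round(d['p'],2))
H=np.zeros((480,800,3),np.uint8);H[:,:480]=w[:,80:560];H[:300,480:]=cv2.resize(t[165:315,375:535],(320,300));cv2.imwrite('pics/a4.png',H)
go([.469,-.368,.185],U[2]-np.pi/2)
E
```

```text
t 23.85 tcp [ 0.4695 -0.3691  0.1843] yaw -2.912 shift [-1.2  0.3 -0.7] rz 0.0014250373963715646 tilt [ 0.0003 -0.    ] j [-23.  21.  -7.  -0. -61.  36.] F [0.5 0.2 0.7] w 35.0 gf 0.0
```

View pics/a4.png

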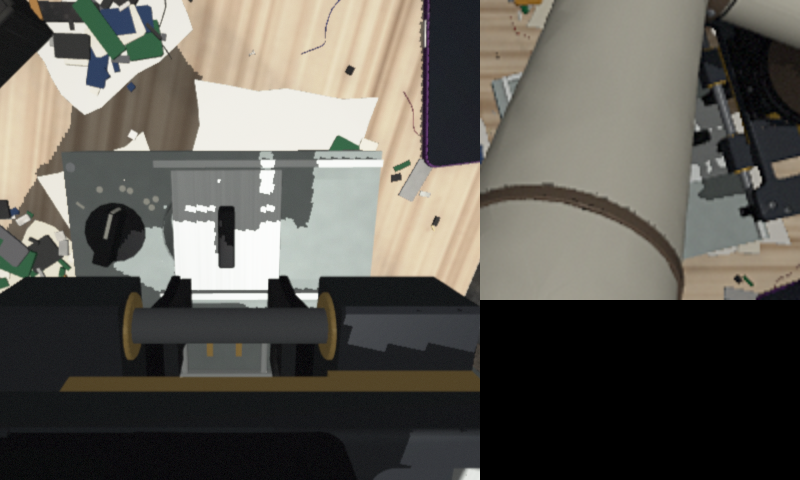

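The wrist view shows the selector blade's white line (110, 225 in the crop) pointing at the two-dot mark (126, 188). The shutter grip is at full-picture (237, 306), nearly centred between the fingers.

```bash
python3 - <<'E'
from h import *
for r in (207,237,268): print(ray('wrist',(r,307),.085).round(4))
p=ray('wrist',(239,307),.085); c,s=np.cos(U[2]),np.sin(U[2]);d=p[:2]-U[:2];print('unit',c*d[0]+s*d[1],-s*d[0]+c*d[1])
go([p[0],p[1],.077],U[2]-np.pi/2)
E
```

```text
[ 0.4778 -0.3948  0.085 ]
[ 0.473  -0.3744  0.085 ]
[ 0.4679 -0.3524  0.085 ]
unit 0.05659058587620379 -0.0025680881878989772
t 23.85 tcp [ 0.4695 -0.3691  0.1843] yaw -2.912 shift [  4.6  -2.2 107.3] rz 0.0014250373963715646 tilt [ 0.0003 -0.    ] j [-23.  21.  -7.  -0. -61.  36.] F [0.5 0.2 0.7] w 35.0 gf 0.0
```

arm_command([
  [35, 4, -2, 30, 0, 0, 0],
  [35, 0, 0, 35, 0, 0, 0],
  [35, 0, 0, 30, 0, 0, 0],
  [35, 0, 0, 14, 0, 0, 0],
  [2, 0, 0, 0, 0, 0, 0],
  [2, 0, 0, 0, 0, 0, 0],
  [2, 0, 0, 0, 0, 0, 0],
  [2, 0, 0, 0, 0, 0, 0],
])

```text
time_s: 24.65
tcp_pos: [0.4721, -0.3731, 0.0769]
ee_rot: [[0.227, -0.974, 0.002], [-0.974, -0.227, -0.001], [0.002, -0.002, -1.0]]
wrist_force: [0.6, -0.6, 0.3]
gripper_width: 0.137
gripper_force: 30.0
```

arm_command([
  [2, 0, 0, 0, 0, 0, 0],
  [2, 0, 0, 0, 0, 0, 0],
  [2, 0, 15, 0, 0, 0, 0],
  [2, 0, 15, 0, 0, 0, 0],
  [2, 0, 15, 0, 0, 0, 0],
  [2, 0, 15, 0, 0, 0, 0],
  [2, 0, 8, 0, 0, 0, 0],
  [2, 0, 0, 0, 0, 0, 0],
])

```text
time_s: 25.45
tcp_pos: [0.4039, -0.3892, 0.0769]
ee_rot: [[0.227, -0.974, 0.001], [-0.974, -0.227, -0.002], [0.002, -0.0, -1.0]]
wrist_force: [-1.4, -0.3, 6.6]
gripper_width: 0.135
gripper_force: 30.0
```

```bash
cat >> h.py <<'E'
def unit(p):
    c,s=np.cos(U[2]),np.sin(U[2]);d=np.array(p)[:2]-U[:2];return np.round([c*d[0]+s*d[1],-s*d[0]+c*d[1]],4)
E
python3 - <<'E'
from h import *
go([.473,-.3744,.075],U[2]-np.pi/2);print(unit(sense()['tcp_pos']))
E
```

```text
t 25.45 tcp [ 0.4039 -0.3892  0.0769] yaw -2.913 shift [  1.2 -70.6   1.9] rz 5.856054784469933e-05 tilt [ 0.0008 -0.0016] j [-27.  25. -20.   0. -45.  40.] F [-1.4 -0.3  6.6] w 11.7 gf 30.0
[ 0.0568 -0.0733]
```

arm_command([
  [2, 0, 2, 0, 0, 0, 0],
  [2, 0, 2, 0, 0, 0, 0],
  [2, 0, 0, 0, 0, 0, 0],
  [2, 0, 0, 0, 0, 0, 0],
])

```text
time_s: 25.85
tcp_pos: [0.4027, -0.3895, 0.0769]
ee_rot: [[0.227, -0.974, 0.004], [-0.974, -0.227, -0.002], [0.003, -0.004, -1.0]]
wrist_force: [4.1, 3.2, 4.9]
gripper_width: 0.134
gripper_force: 30.0
```

```bash
python3 - <<'E'
from h import *
go([.473,-.3744,.075],U[2]-np.pi/2);print(unit(sense()['tcp_pos']))
E
```

```text
t 25.85 tcp [ 0.4027 -0.3895  0.0769] yaw -2.912 shift [  1.2 -71.9   2.1] rz 0.0009651568667821131 tilt [ 0.0045 -0.0019] j [-27.  25. -20.  -0. -45.  41.] F [4.1 3.2 4.9] w 11.7 gf 30.0
[ 0.0568 -0.0745]
```

arm_command([
  [35, 0, -2, 0, 0, 0, 0],
  [35, 0, 0, 0, 0, 0, 0],
  [35, 0, 0, 0, 0, 0, 0],
  [35, 0, 0, -30, 0, 0, 0],
  [35, 0, 0, -40, 0, 0, 0],
  [35, 0, -40, -30, 0, 0, 0],
  [35, -2, -41, 0, 0, 0, 0],
  [20, 0, 0, 0, 0, 0, -0.14],
])

```text
time_s: 26.65
tcp_pos: [0.4853, -0.3677, 0.1762]
ee_rot: [[0.366, -0.931, 0.003], [-0.931, -0.366, -0.001], [0.002, -0.002, -1.0]]
wrist_force: [-0.8, 0.2, -0.2]
gripper_width: 0.366
gripper_force: 0.0
```

arm_command([
  [20, 0, 0, 0, 0, 0, -0.14],
  [20, 0, 0, 0, 0, 0, -0.14],
  [20, 0, 0, 0, 0, 0, -0.14],
  [20, 0, 0, 0, 0, 0, -0.14],
  [20, 0, 0, 0, 0, 0, -0.14],
  [20, 0, 0, 0, 0, 0, -0.06],
  [22, 0, 0, 0, 0, 0, 0],
  [22, 0, 0, 0, 0, 0, 0],
])

```text
time_s: 27.45
tcp_pos: [0.481, -0.3683, 0.1751]
ee_rot: [[0.903, -0.429, -0.001], [-0.429, -0.903, 0.001], [-0.001, 0.0, -1.0]]
wrist_force: [0.3, 0.2, 0.2]
gripper_width: 0.249
gripper_force: 0.0
```

```bash
python3 - <<'E'
from h import *
go(W((.055,.008,.185)),U[2]+.9-np.pi/2)
w=capture('wrist')[:,:,::-1]; m=camera_model('wrist')
for d in find_in('dial_grip','wrist')[:2]: print(np.round(d['location']),round(d['p'],2),ray('wrist',d['location'],.043,m).round(4))
print(np.round(proj('wrist',W((.055,.008,.043)),m)),np.round(proj('wrist',W((.055,.008,.055)),m)))
a=np.array(proj('wrist',W((.055,.008,.043)),m)).astype(int);np.savez('w8.npz',w=w,**{k:np.array(v) for k,v in m.items()})
r0=max(a[0]-75,0);c0=a[1]-100;print(r0,c0)
cv2.imwrite('pics/w8.png',cv2.resize(w[r0:r0+150,c0:c0+200],None,fx=4,fy=4,interpolation=cv2.INTER_CUBIC))
E
```

```text
t 27.45 tcp [ 0.481  -0.3683  0.1751] yaw -2.014 shift [ 1.8 -0.  -9.9] rz -0.0012723020609199942 tilt [-0.0011  0.0005] j [-22.  23.  -7.  -0. -60.  87.] F [0.3 0.2 0.2] w 21.7 gf 0.0
[233. 310.] [236. 310.]
157 210
```

View pics/w8.png

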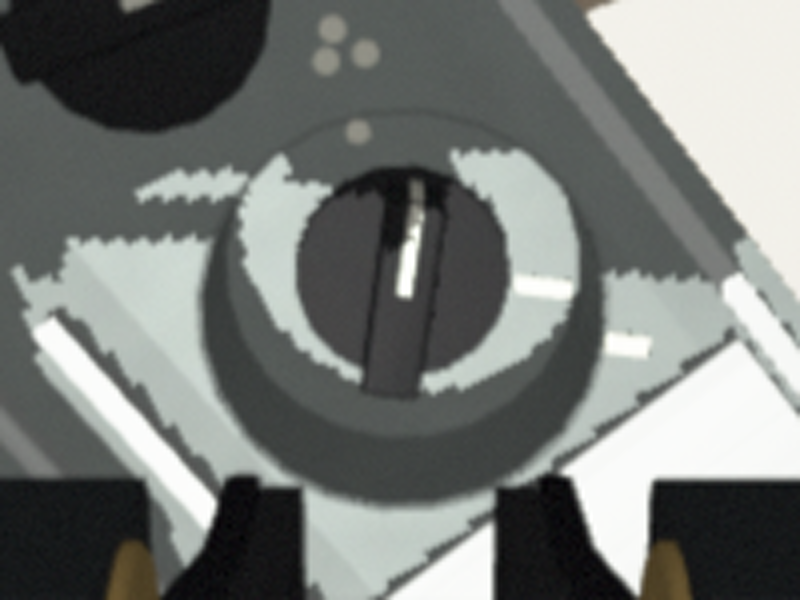

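The crop shows the dial in the open well. Its white line runs from (404, 297) to (416, 185), 0.10 rad clockwise of vertical, so the value is about 0.40. The run line is at (545, 287).

arm_command([
  [22, 3, 0, 20, 0, 0, 0.1],
  [22, 0, 0, 30, 0, 0, 0],
  [22, 0, 0, 30, 0, 0, 0],
  [22, 0, 0, 25, 0, 0, 0],
  [22, 0, 0, 20, 0, 0, 0],
  [22, 0, 0, 14, 0, 0, 0],
  [22, 0, 0, 0, 0, 0, 0],
])

```text
time_s: 28.25
tcp_pos: [0.4829, -0.369, 0.0344]
ee_rot: [[0.856, -0.516, -0.004], [-0.516, -0.856, 0.002], [-0.004, 0.0, -1.0]]
wrist_force: [0.3, -0.0, -0.5]
gripper_width: 0.255
gripper_force: 0.0
```

arm_command([
  [2, 0, 0, 0, 0, 0, 0],
  [2, 0, 0, 0, 0, 0, 0],
  [2, 0, 0, 0, 0, 0, 0],
  [2, 0, 0, 0, 0, 0, 0],
  [2, 0, 0, 0, 0, 0, 0],
])

```text
time_s: 28.75
tcp_pos: [0.4847, -0.371, 0.0378]
ee_rot: [[0.857, -0.516, 0.002], [-0.516, -0.857, -0.002], [0.003, 0.001, -1.0]]
wrist_force: [-1.4, -5.1, -2.2]
gripper_width: 0.141
gripper_force: 30.0
```

```bash
python3 - <<'E'
from h import *
go(W((.055,.008,.035)),U[2]+.8-np.pi/2);print(unit(sense()['tcp_pos']),sense()['moment'])
E
```

```text
t 28.75 tcp [ 0.4847 -0.371   0.0378] yaw -2.113 shift [-2.8 -0.6  2.8] rz 0.0005333291175118049 tilt [ 0.0022 -0.0023] j [-22.  32. -15.   0. -43.  81.] F [-1.4 -5.1 -2.2] w 12.2 gf 30.0
[0.0574 0.0095] [-1.45185619  0.29286129  0.02193942]
```

arm_command([
  [2, 0, 0, 0, 0, 0, 0.1],
  [2, 0, 0, 0, 0, 0, 0.14],
  [2, 0, 0, 0, 0, 0, 0.14],
  [2, 0, 0, 0, 0, 0, 0.14],
  [2, 0, 0, 0, 0, 0, 0.14],
  [2, 0, 0, 0, 0, 0, 0.14],
])

```text
time_s: 29.35
tcp_pos: [0.4832, -0.3721, 0.0378]
ee_rot: [[0.221, -0.975, -0.001], [-0.975, -0.221, -0.003], [0.003, 0.001, -1.0]]
wrist_force: [-4.5, -9.8, -2.3]
gripper_width: 0.132
gripper_force: 30.0
```

arm_command([
  [2, 0, 0, 0, 0, 0, 0.14],
  [2, 0, 0, 0, 0, 0, 0.14],
  [2, 0, 0, 0, 0, 0, 0.14],
  [2, 0, 0, 0, 0, 0, 0.14],
  [2, 0, 0, 0, 0, 0, 0.14],
  [2, 0, 0, 0, 0, 0, 0.1],
  [2, 0, 0, 0, 0, 0, 0],
  [2, 0, 0, 0, 0, 0, 0],
])

```text
time_s: 30.15
tcp_pos: [0.4813, -0.3718, 0.0378]
ee_rot: [[-0.541, -0.841, -0.004], [-0.841, 0.541, -0.002], [0.004, 0.003, -1.0]]
wrist_force: [-7.9, -9.4, 1.1]
gripper_width: 0.13
gripper_force: 30.0
```

```bash
python3 - <<'E'
from h import *
go(W((.055,.008,.035)),U[2]-.8-np.pi/2);print(unit(sense()['tcp_pos']),sense()['moment'])
E
```

```text
t 30.15 tcp [ 0.4813 -0.3718  0.0378] yaw 2.57 shift [-3.   0.4  2.8] rz -0.00032735418467844113 tilt [-0.0041 -0.0016] j [-22.  32. -15.   0. -44. -11.] F [-7.9 -9.4  1.1] w 11.3 gf 30.0
[0.0573 0.0061] [-2.77050864  2.25287534 -0.01043028]
```

arm_command([
  [22, 0, 0, 0, 0, 0, 0],
  [22, 0, 0, 0, 0, 0, 0],
  [22, 0, 0, 0, 0, 0, 0],
  [22, 0, 0, -30, 0, 0, 0],
  [22, 0, 0, -40, 0, 0, 0],
  [22, 0, 0, -40, 0, 0, 0],
  [22, 0, 0, -27, 0, 0, 0],
  [22, 0, 0, 0, 0, 0, 0],
])

```text
time_s: 30.95
tcp_pos: [0.4872, -0.3706, 0.1793]
ee_rot: [[-0.539, -0.842, 0.01], [-0.842, 0.539, -0.005], [-0.001, -0.011, -1.0]]
wrist_force: [-0.0, 0.1, -0.2]
gripper_width: 0.256
gripper_force: 0.0
```

```bash
cat > meas.py <<'E'
from h import *
w=capture('wrist');m=camera_model('wrist')
ctr=W((.056,.0075,.043));p=np.array(proj('wrist',ctr,m))
g=w.min(2);r0,c0=(p-38).astype(int);s=g[r0:r0+76,c0:c0+76]
cv2.imwrite('pics/w9.png',w[:,:,::-1])
for th in (90,120,150,180):
    n,l,st,ce=cv2.connectedComponentsWithStats((s>th).astype(np.uint8))
    for k in range(1,n):
        if 8<st[k,4]<250:
            q=np.argwhere(l==k)+[r0,c0]
            X=np.array([unit(ray('wrist',(a,b),.043,m)) for a,b in q])
            v=np.linalg.svd(X-X.mean(0))[2][0]
            print(th,st[k,4],'px',q.mean(0).round(0),'unit',X.mean(0).round(4),'dir value',round((1.2-np.arctan2(v[1],v[0]))%np.pi,3),'pos value',round(1.2-np.arctan2(X.mean(0)[1]-.0075,X.mean(0)[0]-.056),3),'size',np.ptp(X@v).round(4))
E
python3 meas.py; python3 -c "
from h import *
go([.4813,-.3718,.175],U[2]-np.pi/2)"
```

```text
90 179 px [198. 298.] unit [ 0.0828 -0.0021] dir value 2.789 pos value 1.544 size 0.0164
90 14 px [193. 316.] unit [ 0.075  -0.0148] dir value 0.727 pos value 2.065 size 0.0026
90 155 px [219. 345.] unit [ 0.0448 -0.0158] dir value 1.964 pos value 3.218 size 0.0252
90 74 px [217. 317.] unit [ 0.0618 -0.0016] dir value 1.977 pos value 2.205 size 0.0166
90 26 px [237. 285.] unit [0.0687 0.0275] dir value 2.469 pos value 0.196 size 0.0041
120 150 px [198. 298.] unit [ 0.083  -0.0024] dir value 2.727 pos value 1.552 size 0.0154
120 107 px [220. 345.] unit [ 0.0447 -0.0158] dir value 1.972 pos value 3.223 size 0.0237
120 11 px [214. 316.] unit [ 0.0636 -0.003 ] dir value 2.097 pos value 2.146 size 0.0048
150 111 px [197. 298.] unit [ 0.0833 -0.003 ] dir value 2.733 pos value 1.568 size 0.0132
150 61 px [220. 345.] unit [ 0.0445 -0.0156] dir value 1.994 pos value 3.232 size 0.019
150 235 px [254. 305.] unit [0.0474 0.0263] dir value 0.569 pos value -0.802 size 0.0298
t 31.0 tcp [ 0.4859 -0.3696  0.1765] yaw 2.571 shift [4.3 2.7 1.5] rz -0.7986788561136766 tilt [ 0.0058 -0.0023] j [-22.  23.  -6.  -0. -60. -11.] F [-0.3 -0.2 -0.8] w 22.0 gf 0.0
```

The numbers confirm it: the blade line reads 1.98 and lies in the same image column as the run line. Now close the shutter.

arm_command([
  [22, 0, 0, 0, 0, 0, -0.14],
  [30, 0, 0, 0, 0, 0, -0.14],
  [35, 0, 0, 0, 0, 0, -0.14],
  [35, 0, 0, 0, 0, 0, -0.14],
  [35, 0, 0, 0, 0, 0, -0.14],
  [35, 0, 0, 0, 0, 0, -0.099],
  [35, 0, 0, 0, 0, 0, 0],
  [35, 0, 0, 0, 0, 0, 0],
])

```text
time_s: 31.8
tcp_pos: [0.484, -0.3691, 0.1726]
ee_rot: [[0.224, -0.975, -0.001], [-0.975, -0.224, 0.001], [-0.001, 0.001, -1.0]]
wrist_force: [-0.5, 0.1, 0.8]
gripper_width: 0.399
gripper_force: 0.0
```

```bash
python3 - <<'E'
from h import *
go(W((.0565,-.0740,.076)),U[2]-np.pi/2)
E
```

```text
t 31.8 tcp [ 0.484  -0.3691  0.1726] yaw -2.915 shift [ 1.4 83.2 96.7] rz -0.0023981189440664963 tilt [-0.0015  0.0009] j [-22.  23.  -7.  -0. -60.  35.] F [-0.5  0.1  0.8] w 34.8 gf 0.0
```

arm_command([
  [35, 1, 40, 0, 0, 0, 0],
  [35, 0, 43, 0, 0, 0, 0],
  [35, 0, 0, 20, 0, 0, 0],
  [35, 0, 0, 30, 0, 0, 0],
  [35, 0, 0, 30, 0, 0, 0],
  [35, 0, 0, 17, 0, 0, 0],
  [2, 0, 0, 0, 0, 0, 0],
  [2, 0, 0, 0, 0, 0, 0],
])

```text
time_s: 32.6
tcp_pos: [0.4038, -0.3895, 0.0767]
ee_rot: [[0.226, -0.974, -0.0], [-0.974, -0.226, -0.0], [0.0, 0.0, -1.0]]
wrist_force: [0.0, 0.6, 1.3]
gripper_width: 0.297
gripper_force: 0.0
```

arm_command([
  [2, 0, 0, 0, 0, 0, 0],
  [2, 0, 0, 0, 0, 0, 0],
  [2, 0, 0, 0, 0, 0, 0],
])

```text
time_s: 32.9
tcp_pos: [0.4042, -0.3898, 0.0779]
ee_rot: [[0.226, -0.974, 0.002], [-0.974, -0.226, -0.002], [0.002, -0.002, -1.0]]
wrist_force: [-1.0, 1.0, 3.5]
gripper_width: 0.135
gripper_force: 30.0
```

```bash
python3 - <<'E'
from h import *
go(W((.0565,.0080,.076)),U[2]-np.pi/2);print(unit(sense()['tcp_pos']))
E
```

```text
t 32.9 tcp [ 0.4042 -0.3898  0.0779] yaw -2.913 shift [ -1.  -81.1   2. ] rz -0.00013408660162239627 tilt [ 0.0019 -0.0015] j [-27.  25. -20.   0. -45.  40.] F [-1.   1.   3.5] w 11.7 gf 30.0
[ 0.0575 -0.0731]
```

arm_command([
  [2, 0, -15, 0, 0, 0, 0],
  [2, 0, -16, 0, 0, 0, 0],
  [2, 0, -16, 0, 0, 0, 0],
  [2, 0, -16, 0, 0, 0, 0],
  [2, 0, -12, 0, 0, 0, 0],
  [2, 0, -5, 0, 0, 0, 0],
  [2, 0, -2, 0, 0, 0, 0],
  [2, 0, 0, 0, 0, 0, 0],
])

```text
time_s: 33.7
tcp_pos: [0.4829, -0.3712, 0.0778]
ee_rot: [[0.227, -0.974, -0.003], [-0.974, -0.227, -0.001], [0.0, 0.004, -1.0]]
wrist_force: [-6.7, -3.0, 8.2]
gripper_width: 0.139
gripper_force: 30.0
```

```bash
python3 - <<'E'
from h import *
go(W((.0565,.0080,.076)),U[2]-np.pi/2);print(unit(sense()['tcp_pos']))
E
```

```text
t 33.7 tcp [ 0.4829 -0.3712  0.0778] yaw -2.912 shift [-0.6 -0.3  1.8] rz 0.0006726413080655469 tilt [-0.0034 -0.0009] j [-22.  29. -13.   0. -49.  35.] F [-6.7 -3.   8.2] w 12.1 gf 30.0
[0.0571 0.0077]
```

arm_command([
  [2, 0, -2, 0, 0, 0, 0],
  [2, 0, 0, 0, 0, 0, 0],
  [2, 0, 0, 0, 0, 0, 0],
])

```text
time_s: 34.0
tcp_pos: [0.483, -0.3712, 0.0778]
ee_rot: [[0.227, -0.974, -0.006], [-0.974, -0.227, -0.0], [-0.001, 0.006, -1.0]]
wrist_force: [-10.5, -4.0, 9.6]
gripper_width: 0.132
gripper_force: 30.0
```

arm_command([
  [14, 0, 0, 0, 0, 0, 0],
  [20, 0, 0, 0, 0, 0, 0],
  [35, 0, 0, 0, 0, 0, 0],
  [35, 0, 0, 0, 0, 0, 0],
  [35, 0, 0, -30, 0, 0, 0],
  [35, 0, 0, -40, 0, 0, 0],
  [35, 0, 0, -40, 0, 0, 0],
  [35, 0, 0, 0, 0, 0, 0],
])

```text
time_s: 34.8
tcp_pos: [0.4895, -0.3719, 0.1934]
ee_rot: [[0.228, -0.974, 0.012], [-0.974, -0.228, -0.007], [0.01, -0.01, -1.0]]
wrist_force: [0.2, 0.8, -0.1]
gripper_width: 0.402
gripper_force: 0.0
```

arm_command([
  [35, -40, 0, -20, 0, 0, 0],
  [35, -50, 0, 0, 0, 0, 0],
  [35, -50, 0, 0, 0, 0, 0],
  [35, 0, 0, 0, 0, 0, 0],
  [35, 0, 0, 0, 0, 0, 0],
])

```text
time_s: 35.3
tcp_pos: [0.4544, -0.2327, 0.2068]
ee_rot: [[0.229, -0.973, 0.001], [-0.973, -0.229, -0.0], [0.0, -0.001, -1.0]]
wrist_force: [0.2, 0.2, 0.8]
gripper_width: 0.4
gripper_force: 0.0
```

```bash
python3 - <<'E'
from h import *
save('wrist','w10.png');w=cv2.imread('pics/w10.png').max(2);m=camera_model('wrist')
for z,(n,u) in [(.085,('shutgrip0',(.055,.008,.085)))]: print(n,np.round(proj('wrist',W(u),m)))
for n,z in [('shutter_grip',.085),('selector_grip',.083),('brick1',.046)]:
  for d in find_in(n,'wrist')[:3]: print(n,np.round(d['location']),round(d['p'],2),unit(ray('wrist',d['location'],z,m)))
p=np.array(proj('wrist',W((.055,.008,.085)),m)).astype(int)
b=w[p[0]-25:p[0]+25,max(p[1]-45,0):p[1]+45]
n,l,st,ce=cv2.connectedComponentsWithStats((b<70).astype(np.uint8))
for k in range(1,n):
  if st[k,4]>100: q=ce[k][::-1]+[p[0]-25,max(p[1]-45,0)];print('dark',st[k],unit(ray('wrist',q,.08,m)))
go([.4,-.3,.2])
im=capture('top')
for n,z in [('brick1',.046),('shutter_grip',.085),('solder_reel',.036),('bit_case',.024),('flat_cell',.009)]:
  for d in find_in(n,'top')[:3]: print('top',n,np.round(d['location']),round(d['p'],2),unit(ray('top',d['location'],z)))
E
```

```text
shutgrip0 [ 35. 315.]
shutter_grip [ 56. 316.] 0.61 [0.0423 0.0072]
selector_grip [ 44. 216.] 0.76 [0.0498 0.0747]
selector_grip [371. 284.] 0.49 [-0.1991  0.0336]
brick1 [199. 409.] 0.98 [-0.0598 -0.0716]
brick1 [208. 242.] 0.59 [-0.0671  0.0688]
brick1 [ 53. 314.] 0.58 [0.052  0.0081]
dark [ 37   0  17  50 846] [0.057  0.0081]
t 35.5 tcp [ 0.4543 -0.2348  0.2062] yaw -2.915 shift [51.4 67.5  6.2] rz None tilt [-0.0002  0.    ] j [ -9.  12. -17.   0. -60.  22.] F [-0.7  0.1 -0.1] w 34.9 gf 0.0
top brick1 [235. 227.] 0.87 [-0.4462  0.123 ]
top brick1 [291. 423.] 0.73 [-0.0785 -0.0871]
top brick1 [258. 467.] 0.73 [ 0.0293 -0.0428]
top shutter_grip [240. 480.] 0.89 [ 0.0522 -0.016 ]
top shutter_grip [256. 468.] 0.57 [ 0.0186 -0.0401]
top solder_reel [239. 483.] 0.18 [ 0.0759 -0.0109]
top bit_case [186. 188.] 0.69 [-0.5117  0.2546]
top flat_cell [293. 204.] 0.64 [-0.5266  0.0197]
```

```bash
python3 -c "
from station import finish_job
print(finish_job())"
```

```text
the job is handed in; nothing more can be done
None
```

I handed the job in at about 35.5 s of the 210 s allowed: two black bricks found and set flat in bays 1 and 3, selector at two dots, dial at the run line (read back at about 1.98 of 2.0 rad), shutter slid shut to its stop, and the arm raised clear.

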